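Brush out a cast pot with a tube brush

TASK

Pull the tube brush out of its steel sleeve by the bristle end, lay it flat on the bench clear of the sleeve and let go. Take it again by its wooden handle, turn it bristles down and scrub the inside of the cast pot: touch the pot's floor with the bristle end three times, pressing lightly without ramming it, and draw the brush at least halfway up the bore between the touches. Then lay the brush flat on the open bench and let go, leaving the pot standing where it was and the things around it alone.

Things in the scene. Friction and masses are not known exactly. Their poses are not given: they have to be found in the camera images.
- brush: tube brush, 186 mm, 0.14 kg. Origin on its axis at mid-handle, +x to the bristle end. Along x (mm): hex wooden knob -51 to -35 (36 across flats), round wooden handle to 28 (25 thick), steel collar to 40 (18), wire stem to 70 (8), stiff black bristle head to 135 (36 thick). Lies level, axis 18 above its support; at first in the holder, handle hidden in the sleeve, bristles out.
- brush_tip (a point): centre of the brush's bristle end, 135 mm along brush +x
- holder: fixed brush holder: plywood board x -70 to 145 mm, 64 wide, 6 thick, with a dark steel sleeve (x -67 to 45 mm, 52 wide, top at 56; inside 44 wide, 6 to 52 high), closed at the back, open towards +x. Origin on the bench under the sleeve's middle line; +x points out of the mouth.
- pot: loose open round pot of bare cast aluminium, 0.9 kg, 93 mm high, outside 82 mm (rim 86, foot 94 mm); bore 66 to 70 mm wide. Origin: centre of its underside, z up.
- slab (a point): point on the top of the thin white slab that lies on the front of the bench (6 mm thick, x 0.38 to 0.52, y -0.4 to 0.2 m); pot and holder stand on it. Off it the bench top is z = 0.
- pot_floor (a point): centre of the pot's inner floor, 8 mm above its underside
- pot_rim (a point): centre of the pot's mouth, 93 mm above its underside
- elbow: bystander, to be left alone: bare aluminium pipe-elbow casting, 65x74x50 mm; origin at the centre of its underside
- cap: bystander, to be left alone: bare aluminium round cap casting, 68x70x21 mm; origin at the centre of its underside
- tape: bystander, to be left alone: roll of masking tape lying flat, 86 mm across, 24 mm high; origin at the centre of its underside
- block: bystander, to be left alone: green cork-backed sanding block, 55x100x28 mm; origin at the centre of its underside
- link_cast: bystander, to be left alone: bare aluminium link-arm casting, 30x91x21 mm; origin at the centre of its underside
Not all that is in view belongs to the job. What is meant by the pot is not purple, and is the larger of those in its own colour.

How it is judged (in metres and radians):
On the way, in this order (a step that is already met when the one before it is completed fails the run):
1. the brush lies level on the bench clear of the sleeve (origin over 100 mm from the holder's origin, or over 45 mm to one side of its middle line), let go and at rest (height (world z) of brush below 0.04 m and angle between brush's own x axis and vertical between 1.35 and 1.79 rad and linear speed of brush below 0.02 m/s and contact force between the fingers and brush below 0.1 N and (horizontal distance between brush and holder above 0.1 m or y of brush in the frame of holder above 0.045 m or y of brush in the frame of holder below -0.045 m)), for 0.2 s.
2. bristle end on the pot's floor (end centre within 8 mm of it), pressed with more than 1 N, brush held by its handle (z of brush_tip in the frame of pot below 0.016 m and horizontal distance between brush_tip and pot below 0.033 m and contact force between brush and pot above 1 N and x of the grasp point in the frame of brush between -0.05 and 0.036 m and contact force between the fingers and brush above 1 N), for 0.1 s.
3. bristle end drawn up to 42 mm or more above the pot's floor, still over or in the bore, held by the handle (z of brush_tip in the frame of pot between 0.05 and 0.12 m and horizontal distance between brush_tip and pot below 0.033 m and x of the grasp point in the frame of brush between -0.05 and 0.036 m and contact force between the fingers and brush above 1 N), for 0.02 s.
4. bristle end on the pot's floor again (end centre within 8 mm of it), pressed with more than 1 N, brush held by its handle (all of step 2), for 0.1 s.
5. bristle end drawn up to 42 mm or more above the pot's floor, still over or in the bore, held by the handle (all of step 3), for 0.02 s.
6. bristle end on the pot's floor again (end centre within 8 mm of it), pressed with more than 1 N, brush held by its handle (all of step 4), for 0.1 s.
At the end, for the whole second after the job is handed in: brush let go and at rest flat on the bench (origin below 40 mm, axis within 0.22 rad of level), bristle end over 60 mm from the pot's axis, origin over 80 mm from the holder's; pot upright (0.1 rad), at rest, within 35 mm of its start (all of step 1 and horizontal distance between brush_tip and pot above 0.06 m and angle between pot's own z axis and vertical below 0.1 rad and distance of pot from where it was at the start of the episode below 0.035 m and linear speed of pot below 0.02 m/s); the robot touches nothing.
It fails at once if the pot is tipped by more than 0.35 rad (angle between pot's own z axis and vertical above 0.35 rad).
It fails at once if the brush is rammed into the pot with more than 35 N (contact force between brush and pot above 35 N).
It fails at once if a bystander is moved more than 30 mm (distance of any of elbow, cap, tape, block, link_cast from where it was at the start of the episode above 0.03 m).
It also fails if it takes over 72 s, if anything falls off the work surface, if the arm or the gripper's body presses on something with over 40 N, if the wrist force passes 120 N, or if a joint passes its speed limit or range.

ROBOT

A 6-joint arm with a two-finger parallel gripper is mounted at the origin on a cart in front of the work surface, level with it; the furniture and walls round the work are solid. World frame = base frame: x ahead of the robot, y to its left, z up, the work surface at z = 0. Lengths are in m, angles in degrees, forces in N, time in s.
With the tool pointing down it reaches from about 0.325 to 0.75 m from the base axis. Payload 7.6 kg.
Tool frame: the origin (TCP) lies at the very end of the fingers, on their centre line; the grasp point (between the pads) lies 19 mm behind it (arm.pinch_z is the distance from the TCP to the grasp point, in m); z points along the fingers, x is the direction in which the jaws open and shut, and the axes are right-handed (so a half turn about z gives the same grasp; the last joint's range is limited). The gripper opens to 85 mm and grips with 20 to 120 N. Pads are 22 mm wide; open, the fingers measure 114 mm over their backs; the gripper's body (76 mm by 85 mm) begins 54 mm behind the grasp point. The pads swing forward as they close: fully open they stand 13 mm farther back than shut.
Start: joints at [62.664, 2.991, 80.254, -0, 96.75, -4.028], TCP at [0.208, 0.482, 0.231] pointing down, gripper open.
Joint ranges: [-166.34, 166.34], [-52.06, 124.39], [6.96, 135.62], [-60.46, 240.46], [14.63, 156.25], [-167.68, 167.68]. Speed limits (degrees/s): [147.25, 147.25, 172.46, 180, 180, 180].

INTERFACE

Orientations are given as [roll, pitch, yaw] about the fixed x, y, z axes, in that order (R = Rz(yaw) Ry(pitch) Rx(roll)).
In Python, from workcell import arm gives the robot as it stands.
- The arm moves only by the tool play_rows, never from a script. Its argument "rows" is a list of rows, each an object with "linear": the shift along the world's x, y, z in mm, a list of three; "twist": the turn about the world's z in rad; "gripper": the opening, from 0 (shut) to 1 (fully open). In form: [{"linear": [x, y, z], "twist": twist, "gripper": gripper}, ...]. A call has 1 to 8 rows; each row shifts and turns the commanded pose from where the row before left it; what a row does not reach is not made up. A row lasts 1/8 s, in which the tool goes at most 62.5 mm and 10.7 degrees, less where a joint would pass 70% of its speed; a pose out of reach is approached as far as the arm can. A call is refused whole if a number of a shift passes 62.5 or a number of a turn 0.188, either way. A call with a gripper value outside its range is refused whole. The fingers move at their own pace and stop on an object; "squeeze" is the grip in N (left out, the last holds). Time passes only in rows, so rows that do not move let the fingers close. It gives the time, the measured TCP pose, the force and the opening at its end, in the units of the state.
- arm.get_obs(): the state, without advancing time (a new reading comes with each control period).
- arm.get_image(name): name is "scene" or "top" or "wrist"; returns the picture (480x640x3 uint8, red, green, blue); there is no depth.
- arm.get_calibration(name): a dict with "intrinsics" (3x3 intrinsics, pixels), "R" (3x3) and "t" (3): a world point X has camera coordinates R X + t. Camera axes: x right, y down, z forward; pixel columns grow to the right and rows downward; lengths in m; the calibration is good to about 2 mm. A picture is of the moment at which its call begins: read the wrist's pose just before it. get_calibration takes no time and is no camera call; for the wrist camera it gives the pose at the moment of the call.
- arm.job_done(): hands the job in, once; it reports no verdict.
The state is a dict: "time": time; "qpos": joint angles; "joint_vel": joint speeds; "effort": joint torques, N m; "tcp_pos": TCP position; "orientation": TCP orientation; "wrist_force": force on the tool from outside, world axes, zero at the start; "ft_torque": the same for the moment, N m; "finger_gap": finger opening in m.
Only numpy, scipy, OpenCV 4.12 (cv2) and the standard library are available. Lean on these libraries where they do the work, as an engineer would, in place of code of your own. Each camera call takes 0.05 s, during which the arm holds its last target. There are 200 camera calls.

## Working session

There is one attempt and no reset: what is moved stays moved. The work goes in short steps, Python scripts to look and compute and a tool call to move; the robot and the scene stay as the last step left them, time stands still between calls to the robot, and variables do not carry over. Pictures are saved under pics/ and viewed, about 8 in all and at most 12, crops included, and the job is handed in when it is done.

Besides the shell and the picture viewer there is one more tool, called after "Call:" as name([rows], argument=value, ...), one row to a line, values as JSON. play_rows: Moves the arm, as the interface text tells. Its arguments: {"type":"object","properties":{"rows":{"type":"array"},"squeeze":{"type":"number"}},"required":["rows"]}

```bash
mkdir -p pics; ls
python3 - <<'E'
from workcell import arm
import cv2
for n in("scene","top"):
    im=arm.get_image(n); cv2.imwrite(f"pics/{n}0.png",im[:,:,::-1])
    c=arm.get_calibration(n); print(n,c)
print(arm.get_obs(),arm.pinch_z)
E
```

```text
pics
scene {'intrinsics': array([[478.04822976,   0.        , 322.17820179],
       [  0.        , 478.04822976, 241.8042771 ],
       [  0.        ,   0.        ,   1.        ]]), 'R': array([[ 0.72647178, -0.68714328,  0.00853625],
       [-0.40433287, -0.43745292, -0.80321223],
       [ 0.55565609,  0.58005953, -0.59563181]]), 't': array([-0.42011111,  0.2627843 ,  1.278018  ])}
top {'intrinsics': array([[601.59905353,   0.        , 328.88002434],
       [  0.        , 601.59905353, 240.57931259],
       [  0.        ,   0.        ,   1.        ]]), 'R': array([[-0.01904637, -0.99952269, -0.02432357],
       [-0.98771569,  0.02258412, -0.15462107],
       [ 0.15509659,  0.0210798 , -0.98767438]]), 't': array([-0.05407168,  0.55683212,  2.30892647])}
{'time': 0.1, 'qpos': array([ 6.26640285e+01,  3.02435841e+00,  8.03073811e+01,  1.09812289e-03,
        9.67495207e+01, -4.02572417e+00]), 'joint_vel': array([-0.05224395, -0.20375266, -0.10431815,  0.03061775, -0.08961651,
        0.04800225]), 'effort': array([ 7.91181101e-04, -3.82581890e+01, -3.60987067e+01, -1.36728145e-04,
        4.71308216e-03,  1.40175402e-05]), 'tcp_pos': array([0.20757963, 0.48192686, 0.23054823]), 'orientation': array([-1.79993207e+02,  8.09831339e-02,  6.66898857e+01]), 'wrist_force': array([ 0.79183878,  0.43926451, -0.57080811]), 'ft_torque': array([-0.01767981,  0.00699868, -0.00458001]), 'finger_gap': 0.08574656881197433} 0.0187
```

View pics/top0.png

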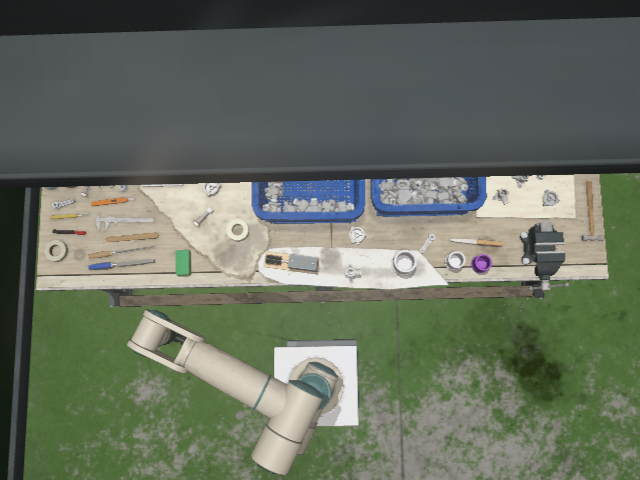

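View pics/scene0.png

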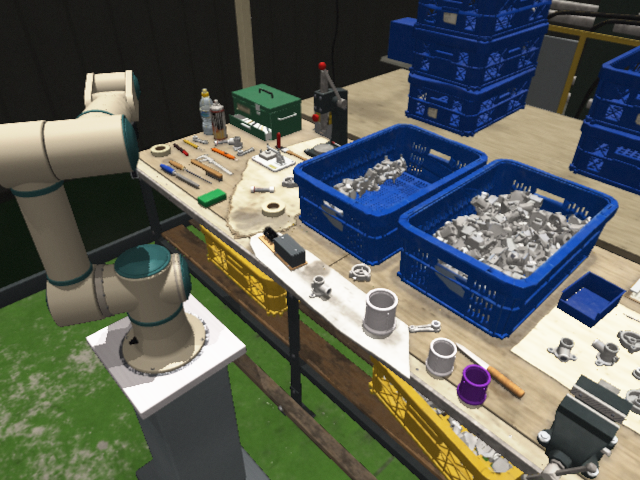

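The top view shows the sleeve at about (303,263), with the bristles to its left at about (273,260). There are three pot candidates: aluminium (404,262), a smaller aluminium one (456,261) and purple (481,263). The larger bare aluminium pot at (404,262), on the slab, fits the description. I'll confirm it in one crop and measure it.

```bash
cat > h.py <<'E'
import numpy as np,cv2
from workcell import arm
def ray(n,uv,z,c=None):
    c=c or arm.get_calibration(n);K,R,t=c["intrinsics"],c["R"],c["t"]
    d=R.T@np.linalg.inv(K)@np.array([uv[0],uv[1],1.]);o=-R.T@t
    return o+d*(z-o[2])/d[2]
def proj(n,X,c=None):
    c=c or arm.get_calibration(n);p=c["intrinsics"]@(c["R"]@np.array(X)+c["t"]);return p[:2]/p[2]
E
python3 - <<'E'
from h import *
im=cv2.imread("pics/top0.png");s=cv2.imread("pics/scene0.png")
a=cv2.resize(im[235:300,245:505],None,fx=3,fy=3,interpolation=cv2.INTER_CUBIC)
b=cv2.resize(s[220:410,240:500],None,fx=3,fy=3,interpolation=cv2.INTER_CUBIC)[:400]
b=cv2.resize(s[225:355,240:500],None,fx=3,fy=3,interpolation=cv2.INTER_CUBIC)
cv2.imwrite("pics/c1.png",np.vstack([a,b])); print(a.shape,b.shape)
for n,uv,z in(("top",(404,262),.099),("top",(456,261),.06),("top",(303,263),.062),("top",(273,260),.03),("top",(237,230),.02),("top",(353,272),.03),("top",(183,262),.02),("top",(357,235),.02),("top",(428,243),.015)): print(uv,ray(n,uv,z).round(3))
E
```

```text
(195, 780, 3) (390, 780, 3)
(404, 262) [ 0.458 -0.349  0.099]
(456, 261) [ 0.462 -0.553  0.06 ]
(303, 263) [0.467 0.035 0.062]
(273, 260) [0.486 0.155 0.03 ]
(237, 230) [0.61  0.299 0.02 ]
(353, 272) [ 0.432 -0.157  0.03 ]
(183, 262) [0.487 0.512 0.02 ]
(357, 235) [ 0.579 -0.177  0.02 ]
(428, 243) [ 0.541 -0.455  0.015]
```

View pics/c1.png

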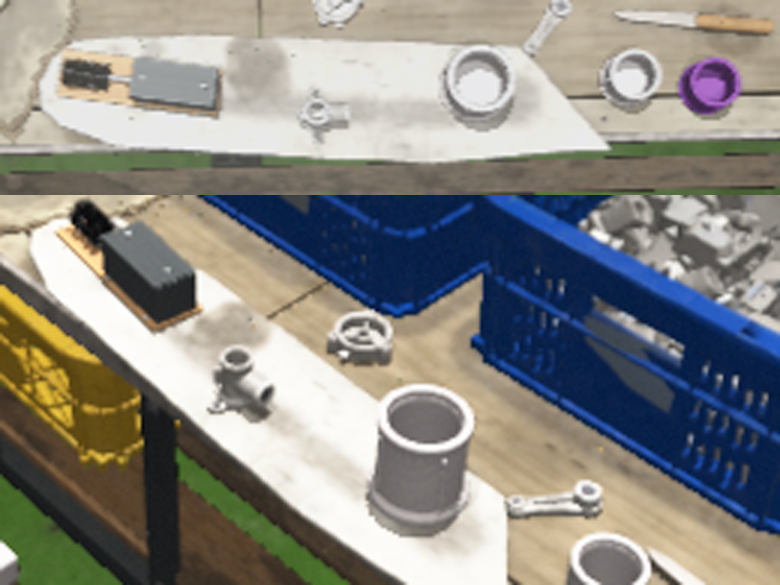

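The crop confirms it: the tall aluminium pot in crop-top at (478,84) is the one meant, and the smaller aluminium one is off the slab. I'll get the holder's axis next.

Run:
```python
from h import *
f=lambda p,z:ray("top",(245+(p[0]-1)/3,235+(p[1]-1)/3),z)
m=f((131,80),.062);b=f((218.5,87),.062);d=m-b
print("mouth",m,"back",b,"len",np.linalg.norm(d),"yaw",np.degrees(np.arctan2(d[1],d[0])))
print("tip",f((62,73),.03),"pot",f((478,84),.099))
```

```text
mouth [0.47500908 0.09200336 0.062     ] back [ 0.46347418 -0.0205475   0.062     ] len 0.11314040407300847 yaw 84.14840751205296
tip [0.49015803 0.18515493 0.03      ] pot [ 0.45572794 -0.34933241  0.099     ]
```

Call:
play_rows([
  {"linear": [34,-41,-6],"twist": -0.158,"gripper": 1},
  {"linear": [34,-41,-6],"twist": -0.158,"gripper": 1},
  {"linear": [34,-41,-6],"twist": -0.158,"gripper": 1},
  {"linear": [34,-41,-6],"twist": -0.158,"gripper": 1},
  {"linear": [34,-41,-6],"twist": -0.158,"gripper": 1},
  {"linear": [34,-41,-6],"twist": -0.158,"gripper": 1},
  {"linear": [34,-41,-6],"twist": -0.158,"gripper": 1},
  {"linear": [34,-41,-6],"twist": -0.158,"gripper": 1},
])

```text
time: 1.1
tcp_pos: [0.4804, 0.1526, 0.1828]
orientation: [180.0, 0.0, -6.0]
wrist_force: [0.6, 0.9, -0.6]
finger_gap: 0.0852
```

Run:
```python
from h import *
c=arm.get_calibration("wrist");im=arm.get_image("wrist");cv2.imwrite("pics/w1.png",im[:,:,::-1])
o=arm.get_obs();print(o["time"],o["tcp_pos"],o["orientation"],o["wrist_force"])
import pickle;pickle.dump(c,open("w1.pkl","wb"))
print(ray("wrist",(320,240),.03,c),proj("wrist",o["tcp_pos"],c))
```

```text
1.15 [0.4829215  0.14805117 0.18161397] [ 1.79816331e+02 -2.98007764e-03 -6.65431491e+00] [ 0.64478405 -4.99494962 -0.5204607 ]
[0.47765201 0.13495333 0.03      ] [327.95482631 316.31025562]
```

View pics/w1.png

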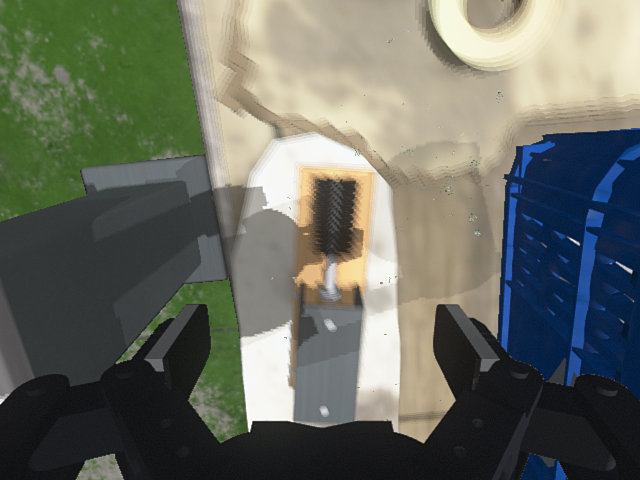

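The wrist view shows the bristle head from (337,180) to (334,258), the stem at (330,285), and the sleeve below.

Run:
```python
from h import *
import pickle;c=pickle.load(open("w1.pkl","rb"))
for uv,z in(((337,180),.03),((334,258),.03),((335,218),.048),((330,285),.03),((330,305),.062),((324,415),.062)):print(uv,ray("wrist",uv,z,c).round(4))
print(arm.get_obs()["tcp_pos"],arm.get_obs()["orientation"])
```

```text
(337, 180) [0.4958 0.1815 0.03  ]
(334, 258) [0.4874 0.1185 0.03  ]
(335, 218) [0.4912 0.1563 0.048 ]
(330, 285) [0.4818 0.095  0.03  ]
(330, 305) [0.4809 0.0928 0.062 ]
(324, 415) [ 0.4659 -0.0072  0.062 ]
[0.4829215  0.14805117 0.18161397] [ 1.79816331e+02 -2.98007764e-03 -6.65431491e+00]
```

Call:
play_rows([
  {"linear": [4,0,-40],"twist": 0,"gripper": 1},
  {"linear": [4,0,-45],"twist": 0,"gripper": 1},
  {"linear": [3,0,-45],"twist": 0,"gripper": 1},
  {"linear": [0,0,-35],"twist": 0,"gripper": 1},
  {"linear": [0,0,0],"twist": 0,"gripper": 0},
  {"linear": [0,0,0],"twist": 0,"gripper": 0},
  {"linear": [0,0,0],"twist": 0,"gripper": 0},
  {"linear": [0,0,0],"twist": 0,"gripper": 0},
], squeeze=35)

```text
time: 2.15
tcp_pos: [0.4921, 0.1546, 0.0207]
orientation: [-179.9, -0.2, -5.7]
wrist_force: [-1.9, -0.7, 5.8]
finger_gap: 0.0351
```

Call:
play_rows([
  {"linear": [2,15,2],"twist": 0,"gripper": 0},
  {"linear": [4,30,1],"twist": 0,"gripper": 0},
  {"linear": [4,40,0],"twist": 0,"gripper": 0},
  {"linear": [5,45,0],"twist": 0,"gripper": 0},
  {"linear": [5,45,0],"twist": 0,"gripper": 0},
  {"linear": [5,40,0],"twist": 0,"gripper": 0},
  {"linear": [0,5,0],"twist": 0,"gripper": 0},
  {"linear": [0,0,0],"twist": 0,"gripper": 0},
])

```text
time: 3.15
tcp_pos: [0.5153, 0.3745, 0.021]
orientation: [180.0, 0.0, -5.7]
wrist_force: [0.9, -1.3, -1.0]
finger_gap: 0.0352
```

Run:
```python
from h import *
a=arm.get_image("scene");b=arm.get_image("top")
a=cv2.resize(a[180:300,180:380,::-1],None,fx=3,fy=3);b=cv2.resize(b[215:300,180:320,::-1],(600,364))
o=arm.get_obs();print(o["tcp_pos"],o["finger_gap"])
cv2.imwrite("pics/c2.png",np.hstack([a,cv2.copyMakeBorder(b[:360],0,0,0,0,0)])[:, :]) 
cv2.imwrite("pics/c2.png",cv2.resize(np.vstack([a,b]),(480,580)))
```

```text
[0.51558564 0.37349113 0.02116028] 0.03510396156427854
```

View pics/c2.png

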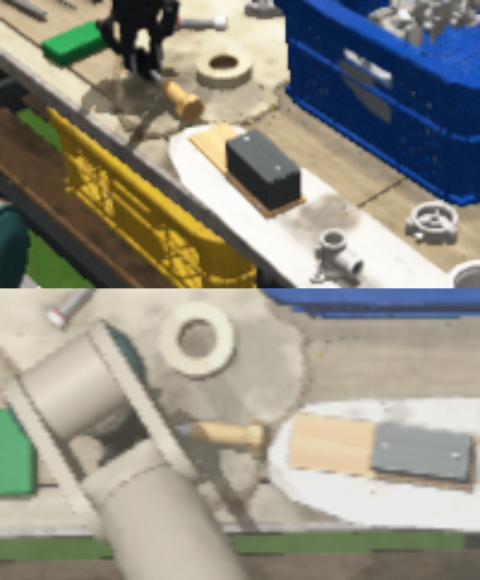

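Call:
play_rows([
  {"linear": [1,10,-5],"twist": 0,"gripper": 0},
  {"linear": [0,0,-5],"twist": 0,"gripper": 0},
  {"linear": [0,0,-2],"twist": 0,"gripper": 0},
  {"linear": [0,0,0],"twist": 0,"gripper": 0},
  {"linear": [0,0,0],"twist": 0,"gripper": 0.65},
  {"linear": [0,0,0],"twist": 0,"gripper": 0.8},
  {"linear": [0,0,0],"twist": 0,"gripper": 1},
  {"linear": [0,0,20],"twist": 0,"gripper": 1},
])

```text
time: 4.25
tcp_pos: [0.5157, 0.3835, 0.0282]
orientation: [179.9, 0.2, -5.7]
wrist_force: [-0.0, -0.3, -0.2]
finger_gap: 0.0852
```

Call:
play_rows([
  {"linear": [0,0,40],"twist": 0,"gripper": 1},
  {"linear": [0,-10,50],"twist": 0,"gripper": 1},
  {"linear": [-5,-40,40],"twist": 0,"gripper": 1},
  {"linear": [-5,-40,20],"twist": 0,"gripper": 1},
  {"linear": [0,-10,0],"twist": 0,"gripper": 1},
  {"linear": [0,0,0],"twist": 0,"gripper": 1},
  {"linear": [0,0,0],"twist": 0,"gripper": 1},
])

```text
time: 5.12
tcp_pos: [0.5063, 0.2849, 0.1785]
orientation: [180.0, 0.1, -5.7]
wrist_force: [-0.0, 0.0, -0.6]
finger_gap: 0.0857
```

Run:
```python
from h import *
c=arm.get_calibration("wrist");im=arm.get_image("wrist");cv2.imwrite("pics/w2.png",im[:,:,::-1])
o=arm.get_obs();print(o["time"],o["tcp_pos"],o["orientation"],o["wrist_force"])
import pickle;pickle.dump(c,open("w2.pkl","wb"))
```

```text
5.175 [0.50631612 0.28496174 0.17833311] [ 1.79960748e+02  8.31309134e-02 -5.66958416e+00] [ 0.22920093  0.17965168 -0.08915316]
```

View pics/w2.png

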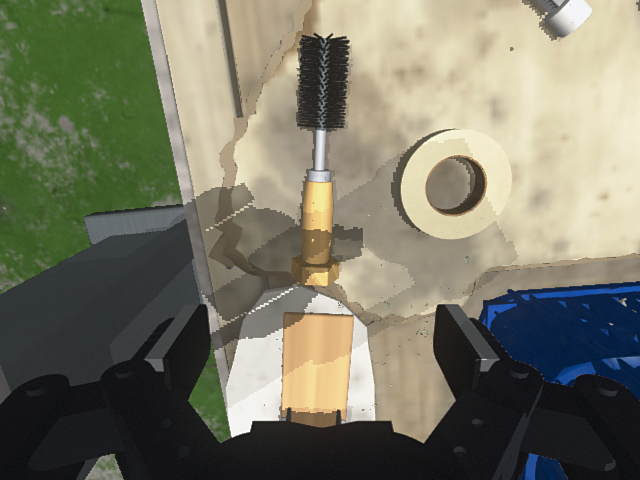

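The brush lies level: the tip is at (323,38), the collar at (318,177), and the knob at (316,272) just off the slab edge.

Run:
```python
from h import *
import pickle;c=pickle.load(open("w2.pkl","rb"))
for uv,z in(((323,37),.018),((318,182),.018),((316,270),.018),((316,258),.018),((316,285),.018)):print(uv,ray("wrist",uv,z,c).round(4))
```

```text
(323, 37) [0.5204 0.4148 0.018 ]
(318, 182) [0.5064 0.3126 0.018 ]
(316, 270) [0.4972 0.2387 0.018 ]
(316, 258) [0.4983 0.2495 0.018 ]
(316, 285) [0.4958 0.225  0.018 ]
```

Call:
play_rows([
  {"linear": [-5,-25,-40],"twist": 0,"gripper": 1},
  {"linear": [-4,-24,-50],"twist": 0,"gripper": 1},
  {"linear": [0,0,-45],"twist": 0,"gripper": 1},
  {"linear": [0,0,-31],"twist": 0,"gripper": 1},
  {"linear": [0,0,0],"twist": 0,"gripper": 0},
  {"linear": [0,0,0],"twist": 0,"gripper": 0},
  {"linear": [0,0,0],"twist": 0,"gripper": 0},
  {"linear": [0,0,0],"twist": 0,"gripper": 0},
], squeeze=20)

```text
time: 6.18
tcp_pos: [0.4988, 0.236, 0.0154]
orientation: [-179.9, -0.2, -5.7]
wrist_force: [-1.7, 1.5, 5.9]
finger_gap: 0.0397
```

Call:
play_rows([
  {"linear": [0,0,15],"twist": 0,"gripper": 0},
  {"linear": [0,5,20],"twist": 0,"gripper": 0},
  {"linear": [0,10,20],"twist": 0,"gripper": 0},
  {"linear": [0,10,20],"twist": 0,"gripper": 0},
  {"linear": [0,10,20],"twist": 0,"gripper": 0},
  {"linear": [0,0,0],"twist": 0,"gripper": 0},
])

```text
time: 6.92
tcp_pos: [0.4986, 0.2709, 0.1108]
orientation: [-179.9, -0.2, -5.7]
wrist_force: [0.3, -0.1, -1.4]
finger_gap: 0.0393
```

Run:
```python
from h import *
c=arm.get_calibration("wrist");w=arm.get_image("wrist");a=arm.get_image("scene")
o=arm.get_obs();print(o["time"],o["tcp_pos"],o["orientation"],o["wrist_force"],o["ft_torque"],o["finger_gap"])
a=cv2.resize(a[120:280,180:380],(600,480))
cv2.imwrite("pics/c3.png",np.hstack([a,cv2.resize(w,(400,300)).copy() if 0 else cv2.copyMakeBorder(cv2.resize(w,(200,150)),0,330,0,0,0)])[:,:,::-1])
```

```text
7.025 [0.49756213 0.26977598 0.10803597] [ 1.79970454e+02  3.49942829e-04 -5.73273772e+00] [ 0.36628507 -0.40946193 -0.93132673] [-0.1067514  -0.0492984  -0.04551091] 0.03913570406203605
```

View pics/c3.png

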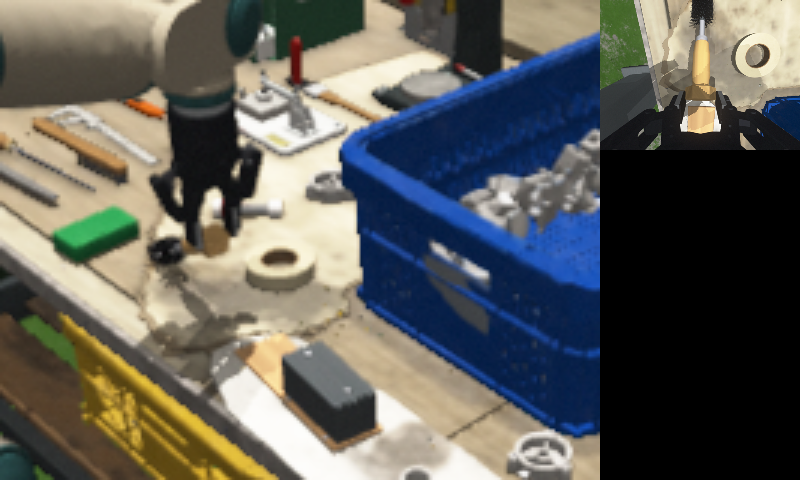

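Call:
play_rows([
  {"linear": [0,0,-30],"twist": 0,"gripper": 0.42},
  {"linear": [0,0,0],"twist": 0,"gripper": 0.42},
  {"linear": [0,0,0],"twist": 0,"gripper": 0.44},
  {"linear": [0,0,0],"twist": 0,"gripper": 0.44},
])

```text
time: 7.52
tcp_pos: [0.4982, 0.2703, 0.0794]
orientation: [-180.0, -0.1, -5.7]
wrist_force: [0.6, 0.2, -0.9]
finger_gap: 0.0394
```

```bash
cat > s.py <<'E'
from h import *
o=arm.get_obs();print(o["time"],o["tcp_pos"].round(4),o["orientation"].round(1),o["wrist_force"].round(2),o["ft_torque"].round(4),round(o["finger_gap"],5))
E
python3 s.py
```

```text
7.525 [0.4982 0.2703 0.0794] [-1.8e+02 -1.0e-01 -5.7e+00] [ 0.61  0.19 -0.92] [-0.0315  0.0742  0.0757] 0.03935
```

Call:
play_rows([
  {"linear": [0,0,0],"twist": 0,"gripper": 0.45},
  {"linear": [0,0,0],"twist": 0,"gripper": 0.45},
  {"linear": [0,0,0],"twist": 0,"gripper": 0.455},
  {"linear": [0,0,0],"twist": 0,"gripper": 0.455},
])

```text
time: 8.02
tcp_pos: [0.4978, 0.2701, 0.0784]
orientation: [-180.0, -0.0, -5.7]
wrist_force: [-0.5, -0.3, -0.4]
finger_gap: 0.0386
```

```bash
python3 s.py
python3 - <<'E'
from h import *
g=arm.get_image("wrist");cv2.imwrite("pics/w3.png",g[:,:,::-1]);hsv=cv2.cvtColor(g,cv2.COLOR_RGB2HSV)
m=((hsv[...,0]>10)&(hsv[...,0]<25)&(hsv[...,1]>130)&(hsv[...,2]>80))[:330,240:400];ys,xs=m.nonzero();print(m.sum(),np.percentile(ys,[1,50,99]),xs.mean()+240)
for r in range(0,330,15):
    q=g[r,260:400].astype(int).sum(1)<150;print(r,q.sum(),end="; ")
E
```

```text
8.025 [0.4978 0.2701 0.0784] [-180.    -0.    -5.7] [-0.53 -0.33 -0.39] [-0.0375  0.0211 -0.0079] 0.03856
3 [178.96 275.   319.1 ] 348.0
0 73; 15 56; 30 18; 45 4; 60 0; 75 0; 90 0; 105 0; 120 0; 135 0; 150 0; 165 0; 180 0; 195 0; 210 0; 225 0; 240 0; 255 0; 270 0; 285 0; 300 16; 315 27;
```

View pics/w3.png

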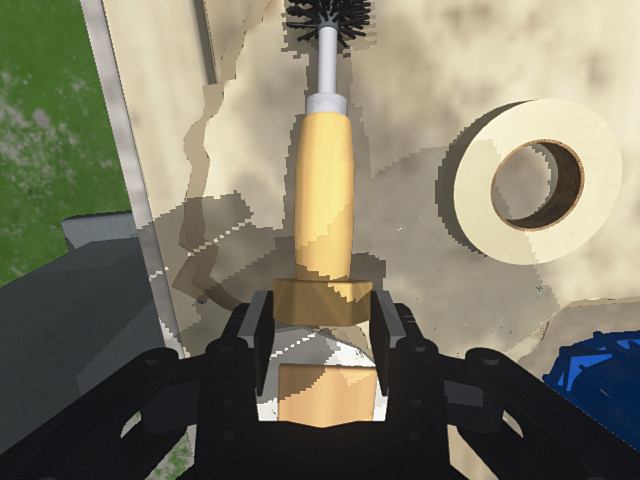

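The picture shows the pads on the knob at (322,300), the collar at (327,104) and the bristles starting at row 50. The brush is still about level. I'll track the tilt through the row where wood meets collar while I loosen the grip.

```bash
cat >> s.py <<'E'
from scipy.optimize import brentq
def tilt():
    c=arm.get_calibration("wrist");g=arm.get_image("wrist").astype(int)
    m=((g[...,0]-g[...,2])>75)&(g[...,0]>110);m[:,:270]=0;m[:,385:]=0;m[330:]=0
    n,l,st,ce=cv2.connectedComponentsWithStats(cv2.morphologyEx(m.astype(np.uint8),cv2.MORPH_OPEN,np.ones((5,9),np.uint8)))
    if n<2: print("no wood");return
    k=1+st[1:,4].argmax();top=st[k,1];print("wood top",top,"left,w,h",st[k,0],st[k,2],st[k,3])
    o=arm.get_obs();y=np.radians(o["orientation"][2]+90);a=np.array([np.cos(y),np.sin(y),0])
    G=o["tcp_pos"]+[0,0,.0187]
    for th in range(-20,100,5):
        p=G+.074*(np.cos(np.radians(th))*a-[0,0,np.sin(np.radians(th))]);print(th,int(proj("wrist",p,c)[1]),end=" | ")
    print()
tilt()
E
python3 s.py
```

```text
8.075 [0.4978 0.2701 0.0783] [180.   -0.   -5.7] [-0.46 -0.9  -0.62] [-0.1019  0.0227  0.0105] 0.03873
wood top 112 left,w,h 295 59 167
-20 135 | -15 127 | -10 121 | -5 118 | 0 117 | 5 118 | 10 121 | 15 125 | 20 131 | 25 137 | 30 144 | 35 152 | 40 160 | 45 169 | 50 178 | 55 188 | 60 197 | 65 207 | 70 218 | 75 228 | 80 239 | 85 250 | 90 261 | 95 272 |
```

Call:
play_rows([
  {"linear": [0,0,0],"twist": 0,"gripper": 0.46},
  {"linear": [0,0,0],"twist": 0,"gripper": 0.46},
  {"linear": [0,0,0],"twist": 0,"gripper": 0.465},
  {"linear": [0,0,0],"twist": 0,"gripper": 0.465},
])

```text
time: 8.62
tcp_pos: [0.4977, 0.2702, 0.0783]
orientation: [-180.0, -0.0, -5.7]
wrist_force: [0.3, -0.1, -0.8]
finger_gap: 0.0399
```

```bash
python3 s.py
```

```text
8.625 [0.4977 0.2702 0.0783] [-180.    -0.    -5.7] [ 0.26 -0.13 -0.77] [-0.0825 -0.0608 -0.0199] 0.03995
wood top 112 left,w,h 295 59 167
-20 135 | -15 127 | -10 121 | -5 118 | 0 117 | 5 118 | 10 121 | 15 125 | 20 131 | 25 137 | 30 144 | 35 152 | 40 160 | 45 169 | 50 178 | 55 187 | 60 197 | 65 207 | 70 218 | 75 228 | 80 239 | 85 250 | 90 261 | 95 272 |
```

Call:
play_rows([
  {"linear": [0,0,0],"twist": 0,"gripper": 0.47},
  {"linear": [0,0,0],"twist": 0,"gripper": 0.475},
  {"linear": [0,0,0],"twist": 0,"gripper": 0.475},
])

```text
time: 9.05
tcp_pos: [0.4977, 0.2702, 0.0783]
orientation: [-180.0, -0.0, -5.7]
wrist_force: [-0.3, 0.1, -0.9]
finger_gap: 0.0411
```

```bash
python3 s.py
```

```text
9.05 [0.4977 0.2702 0.0783] [-180.    -0.    -5.7] [-0.28  0.07 -0.86] [-0.0208 -0.0257 -0.0041] 0.0411
wood top 112 left,w,h 295 59 167
-20 135 | -15 127 | -10 121 | -5 118 | 0 117 | 5 118 | 10 121 | 15 125 | 20 131 | 25 137 | 30 144 | 35 152 | 40 160 | 45 169 | 50 178 | 55 188 | 60 197 | 65 207 | 70 218 | 75 228 | 80 239 | 85 250 | 90 261 | 95 272 |
```

Call:
play_rows([
  {"linear": [0,0,0],"twist": 0,"gripper": 0.48},
  {"linear": [0,0,0],"twist": 0,"gripper": 0.48},
])

```text
time: 9.35
tcp_pos: [0.4977, 0.2702, 0.0783]
orientation: [180.0, -0.0, -5.7]
wrist_force: [-0.2, 0.2, -0.2]
finger_gap: 0.0413
```

```bash
python3 s.py
```

```text
9.35 [0.4977 0.2702 0.0783] [180.   -0.   -5.7] [-0.15  0.17 -0.21] [-0.0464  0.0059 -0.0104] 0.04125
wood top 112 left,w,h 295 59 167
-20 135 | -15 127 | -10 121 | -5 118 | 0 117 | 5 118 | 10 121 | 15 125 | 20 131 | 25 137 | 30 144 | 35 152 | 40 160 | 45 169 | 50 178 | 55 188 | 60 197 | 65 207 | 70 218 | 75 228 | 80 239 | 85 250 | 90 261 | 95 272 |
```

Call:
play_rows([
  {"linear": [0,0,0],"twist": 0,"gripper": 0.485},
  {"linear": [0,0,0],"twist": 0,"gripper": 0.485},
])

```text
time: 9.65
tcp_pos: [0.4978, 0.2703, 0.0785]
orientation: [-180.0, -0.0, -5.7]
wrist_force: [0.0, -0.1, -0.6]
finger_gap: 0.0413
```

```bash
python3 s.py|head -2
```

```text
9.65 [0.4978 0.2703 0.0785] [-180.    -0.    -5.7] [ 0.01 -0.09 -0.6 ] [ 0.0061 -0.04   -0.02  ] 0.04127
wood top 143 left,w,h 287 45 114
```

Run:
```python
from h import *
import pickle
c=arm.get_calibration("wrist");pickle.dump(c,open("w4.pkl","wb"))
cv2.imwrite("pics/w4.png",arm.get_image("wrist")[:,:,::-1])
```

```text
(no output)
```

View pics/w4.png

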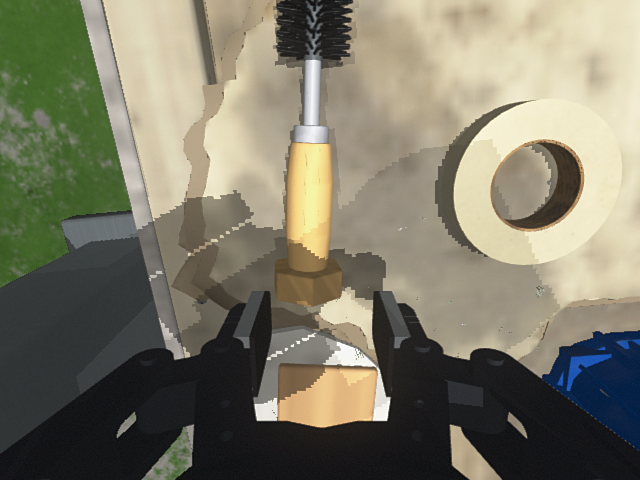

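The brush dropped flat instead of swinging: the knob is now at (308,282) and the collar at (312,134). Gravity won't turn it. I'll regrip the knob, turn the brush to face the sleeve, hook the bristle tip just under the sleeve's roof edge and lever it bristles-down there.

```bash
python3 - <<'E'
from h import *
import pickle;c=pickle.load(open("w4.pkl","rb"))
P=[ray("wrist",uv,.018,c) for uv in((311,125),(311,142),(308,262),(308,300),(313,60))]
print(np.array(P).round(4)); d=P[0]-P[2];print(np.degrees(np.arctan2(d[1],d[0])))
E
python3 s.py | head -2
```

```text
[[0.5    0.3418 0.018 ]
 [0.4991 0.3335 0.018 ]
 [0.4903 0.2686 0.018 ]
 [0.4878 0.2453 0.018 ]
 [0.5042 0.3716 0.018 ]]
82.50364593277213
9.75 [0.4978 0.2702 0.0785] [-180.    -0.    -5.7] [-0.44  0.33  1.21] [ 0.0065 -0.0373 -0.0285] 0.04112
wood top 143 left,w,h 292 45 115
```

Call:
play_rows([
  {"linear": [-9,-12,0],"twist": -0.03,"gripper": 1},
  {"linear": [0,0,0],"twist": 0,"gripper": 1},
  {"linear": [0,0,-30],"twist": 0,"gripper": 1},
  {"linear": [0,0,-34],"twist": 0,"gripper": 1},
  {"linear": [0,0,0],"twist": 0,"gripper": 0},
  {"linear": [0,0,0],"twist": 0,"gripper": 0},
  {"linear": [0,0,0],"twist": 0,"gripper": 0},
  {"linear": [0,0,0],"twist": 0,"gripper": 0},
], squeeze=30)

```text
time: 10.8
tcp_pos: [0.491, 0.2588, 0.0175]
orientation: [-179.8, -0.3, -7.5]
wrist_force: [1.3, -1.0, 5.0]
finger_gap: 0.0378
```

Call:
play_rows([
  {"linear": [0,0,30],"twist": 0,"gripper": 0},
  {"linear": [0,0,40],"twist": 0.1,"gripper": 0},
  {"linear": [0,0,40],"twist": 0.18,"gripper": 0},
  {"linear": [0,5,20],"twist": 0.18,"gripper": 0},
  {"linear": [0,10,0],"twist": 0.18,"gripper": 0},
  {"linear": [0,10,0],"twist": 0.18,"gripper": 0},
  {"linear": [0,10,0],"twist": 0.18,"gripper": 0},
  {"linear": [0,10,0],"twist": 0.18,"gripper": 0},
])

```text
time: 11.8
tcp_pos: [0.489, 0.3038, 0.1459]
orientation: [179.9, -0.1, 60.5]
wrist_force: [0.0, 0.2, -0.1]
finger_gap: -0.0003
```

Call:
play_rows([
  {"linear": [0,10,0],"twist": 0.18,"gripper": 0},
  {"linear": [0,10,0],"twist": 0.18,"gripper": 0},
  {"linear": [0,10,0],"twist": 0.18,"gripper": 0},
  {"linear": [0,10,0],"twist": 0.18,"gripper": 0},
  {"linear": [0,5,0],"twist": 0.18,"gripper": 0},
  {"linear": [0,0,0],"twist": 0.18,"gripper": 0},
  {"linear": [0,0,0],"twist": 0.18,"gripper": 0},
  {"linear": [0,0,0],"twist": 0.18,"gripper": 0},
])

```text
time: 12.8
tcp_pos: [0.489, 0.3485, 0.1459]
orientation: [179.9, 0.0, 143.0]
wrist_force: [0.0, 0.8, -0.2]
finger_gap: -0.0002
```

Call:
play_rows([
  {"linear": [0,0,0],"twist": 0.18,"gripper": 0},
  {"linear": [0,0,0],"twist": 0.18,"gripper": 0},
  {"linear": [0,0,0],"twist": 0.0,"gripper": 0},
  {"linear": [0,0,0],"twist": 0,"gripper": 0},
])

```text
time: 13.3
tcp_pos: [0.4888, 0.3483, 0.1451]
orientation: [180.0, 0.0, 163.1]
wrist_force: [-0.7, 0.5, 0.9]
finger_gap: 0.0002
```

```bash
python3 s.py
python3 - <<'E'
from h import *
import pickle
c=arm.get_calibration("wrist");pickle.dump(c,open("w5.pkl","wb"))
cv2.imwrite("pics/w5.png",arm.get_image("wrist")[:,:,::-1])
E
```

```text
13.3 [0.4888 0.3483 0.1451] [180.    0.  163.1] [-0.71  0.46  0.85] [ 0.0201 -0.0056  0.0036] 0.00015
wood top 44 left,w,h 275 50 35
-20 143 | -15 135 | -10 129 | -5 125 | 0 124 | 5 125 | 10 128 | 15 132 | 20 137 | 25 143 | 30 149 | 35 157 | 40 165 | 45 174 | 50 183 | 55 192 | 60 202 | 65 212 | 70 222 | 75 232 | 80 243 | 85 254 | 90 265 | 95 276 |
```

View pics/w5.png

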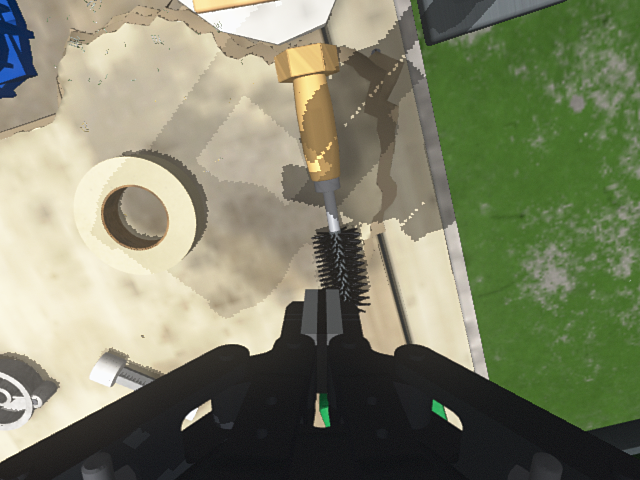

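The knob slipped out because the finger tips were too high: they swing back when partly open, so they only caught the hex's upper faces. The brush still lies flat, with the knob at (307,63), the collar at (327,190) and the bristle end at (355,305). I'll regrip lower.

Run:
```python
from h import *
import pickle;c=pickle.load(open("w5.pkl","rb"))
P=[ray("wrist",uv,.018,c) for uv in((307,46),(308,80),(326,181),(329,193),(336,232),(355,308))]
print(np.array(P).round(4)); d=P[4]-P[1];print(np.degrees(np.arctan2(d[1],d[0])), [round(np.linalg.norm(p-P[1])*1e3) for p in P])
```

```text
[[0.4628 0.2289 0.018 ]
 [0.4682 0.2482 0.018 ]
 [0.4758 0.3145 0.018 ]
 [0.4762 0.3233 0.018 ]
 [0.4795 0.3522 0.018 ]
 [0.4825 0.4151 0.018 ]]
83.7927954521093 [20, 0, 67, 75, 105, 167]
```

Call:
play_rows([
  {"linear": [0,0,0],"twist": -0.184,"gripper": 0.5},
  {"linear": [0,0,0],"twist": -0.184,"gripper": 1},
  {"linear": [0,0,0],"twist": -0.184,"gripper": 1},
  {"linear": [0,0,0],"twist": -0.184,"gripper": 1},
  {"linear": [0,-10,0],"twist": -0.184,"gripper": 1},
  {"linear": [0,-10,0],"twist": -0.184,"gripper": 1},
  {"linear": [0,-10,0],"twist": -0.184,"gripper": 1},
  {"linear": [0,-10,0],"twist": -0.184,"gripper": 1},
])

```text
time: 14.4
tcp_pos: [0.4887, 0.3079, 0.1444]
orientation: [180.0, -0.0, 78.5]
wrist_force: [-1.6, -0.2, -0.4]
finger_gap: 0.0851
```

Call:
play_rows([
  {"linear": [-2,-10,0],"twist": -0.185,"gripper": 1},
  {"linear": [-3,-10,0],"twist": -0.185,"gripper": 1},
  {"linear": [-3,-10,0],"twist": -0.185,"gripper": 1},
  {"linear": [-3,-10,0],"twist": -0.185,"gripper": 1},
  {"linear": [-3,-10,0],"twist": -0.185,"gripper": 1},
  {"linear": [-3,-10,0],"twist": -0.185,"gripper": 1},
  {"linear": [-5,-10,0],"twist": -0.185,"gripper": 1},
  {"linear": [0,0,0],"twist": -0.185,"gripper": 1},
])

```text
time: 15.4
tcp_pos: [0.4666, 0.2377, 0.1446]
orientation: [-180.0, -0.0, -6.3]
wrist_force: [-0.4, 0.1, 0.7]
finger_gap: 0.0854
```

Call:
play_rows([
  {"linear": [0,0,-45],"twist": 0,"gripper": 1},
  {"linear": [0,0,-45],"twist": 0,"gripper": 1},
  {"linear": [0,0,-35],"twist": 0,"gripper": 1},
  {"linear": [0,0,-16],"twist": 0,"gripper": 1},
  {"linear": [0,0,0],"twist": 0,"gripper": 0},
  {"linear": [0,0,0],"twist": 0,"gripper": 0},
  {"linear": [0,0,0],"twist": 0,"gripper": 0},
  {"linear": [0,0,0],"twist": 0,"gripper": 0},
], squeeze=30)

```text
time: 16.4
tcp_pos: [0.4678, 0.2387, 0.0054]
orientation: [-179.9, -0.2, -5.8]
wrist_force: [-1.7, -1.2, 6.1]
finger_gap: 0.0396
```

```bash
python3 s.py
```

```text
16.4 [0.4678 0.2387 0.0054] [-179.9   -0.2   -5.8] [-1.65 -1.22  6.12] [-0.1279  0.2454  0.0218] 0.03961
wood top 116 left,w,h 289 70 185
-20 135 | -15 126 | -10 121 | -5 118 | 0 117 | 5 118 | 10 121 | 15 125 | 20 131 | 25 137 | 30 144 | 35 152 | 40 160 | 45 169 | 50 178 | 55 188 | 60 197 | 65 208 | 70 218 | 75 228 | 80 239 | 85 250 | 90 261 | 95 272 |
```

Call:
play_rows([
  {"linear": [0,0,10],"twist": 0,"gripper": 0},
  {"linear": [0,0,30],"twist": 0,"gripper": 0},
  {"linear": [0,0,30],"twist": 0,"gripper": 0},
  {"linear": [0,0,20],"twist": 0,"gripper": 0},
  {"linear": [0,0,0],"twist": 0,"gripper": 0},
], squeeze=40)

```text
time: 17.08
tcp_pos: [0.4677, 0.2386, 0.0955]
orientation: [-179.9, -0.2, -5.8]
wrist_force: [-0.1, -0.3, -2.7]
finger_gap: 0.0391
```

```bash
python3 s.py|head -2
```

```text
17.075 [0.4677 0.2386 0.0955] [-179.9   -0.2   -5.8] [-0.12 -0.33 -2.69] [-0.0851  0.0081  0.0108] 0.03906
wood top 115 left,w,h 289 70 186
```

Call:
play_rows([
  {"linear": [2,8,5],"twist": 0.184,"gripper": 0},
  {"linear": [2,8,0],"twist": 0.184,"gripper": 0},
  {"linear": [2,8,0],"twist": 0.184,"gripper": 0},
  {"linear": [2,8,0],"twist": 0.184,"gripper": 0},
  {"linear": [2,8,0],"twist": 0.184,"gripper": 0},
  {"linear": [2,8,0],"twist": 0.184,"gripper": 0},
  {"linear": [2,4,0],"twist": 0.184,"gripper": 0},
  {"linear": [2,0,0],"twist": 0.184,"gripper": 0},
])

```text
time: 18.12
tcp_pos: [0.482, 0.2901, 0.0966]
orientation: [-179.9, 0.1, 78.9]
wrist_force: [0.0, -0.5, -2.1]
finger_gap: 0.0392
```

Call:
play_rows([
  {"linear": [2,0,0],"twist": 0.184,"gripper": 0},
  {"linear": [2,0,0],"twist": 0.184,"gripper": 0},
  {"linear": [2,0,0],"twist": 0.184,"gripper": 0},
  {"linear": [2,0,0],"twist": 0.184,"gripper": 0},
  {"linear": [3,0,0],"twist": 0.184,"gripper": 0},
  {"linear": [3,0,0],"twist": 0.184,"gripper": 0},
  {"linear": [3,0,0],"twist": 0.184,"gripper": 0},
  {"linear": [3,0,0],"twist": 0.184,"gripper": 0},
])

```text
time: 19.12
tcp_pos: [0.5021, 0.2899, 0.0966]
orientation: [-179.9, -0.1, 163.2]
wrist_force: [0.1, -0.1, -1.5]
finger_gap: 0.0393
```

Call:
play_rows([
  {"linear": [0,0,0],"twist": 0.184,"gripper": 0},
  {"linear": [0,0,0],"twist": 0,"gripper": 0},
  {"linear": [0,0,0],"twist": 0,"gripper": 0},
])

```text
time: 19.5
tcp_pos: [0.5024, 0.2901, 0.0975]
orientation: [-180.0, -0.1, 173.2]
wrist_force: [-0.1, 0.9, -1.6]
finger_gap: 0.039
```

```bash
python3 s.py
python3 - <<'E'
from h import *
import pickle
c=arm.get_calibration("wrist");pickle.dump(c,open("w6.pkl","wb"))
cv2.imwrite("pics/w6.png",arm.get_image("wrist")[:,:,::-1])
E
```

```text
19.5 [0.5024 0.2901 0.0975] [-1.800e+02 -1.000e-01  1.732e+02] [-0.09  0.95 -1.57] [ 0.1102 -0.0574  0.0095] 0.03901
wood top 115 left,w,h 290 68 166
-20 144 | -15 135 | -10 129 | -5 126 | 0 125 | 5 126 | 10 128 | 15 132 | 20 137 | 25 143 | 30 150 | 35 158 | 40 166 | 45 174 | 50 183 | 55 193 | 60 203 | 65 213 | 70 223 | 75 233 | 80 244 | 85 255 | 90 266 | 95 277 |
```

View pics/w6.png

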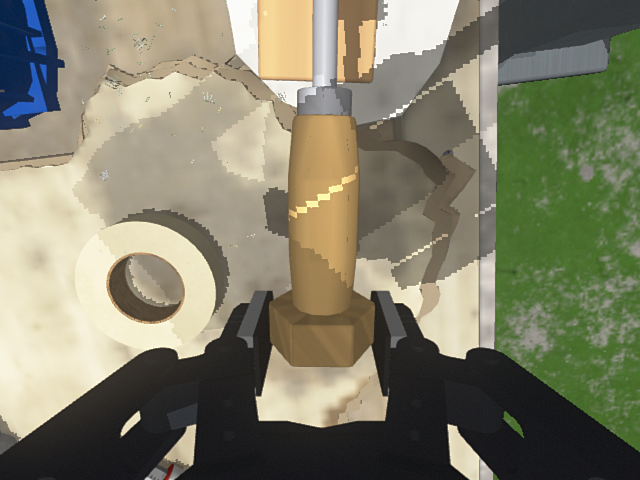

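The view shows the stem at column 326 (row 40), the handle at column 324, and the board end spanning columns 258-376 above row 82. I'll measure the lateral alignment between brush and board.

Run:
```python
from h import *
import pickle;c=pickle.load(open("w6.pkl","rb"))
g=cv2.imread("pics/w6.png")[:,:,::-1].astype(int)
for r in (5,20,35,50,65):
    row=g[r];m=(row[:,0]-row[:,2]>55)&(row[:,0]>90);xs=np.where(m[240:400])[0]+240
    st=np.where((abs(row[310:345,0]-row[310:345,2])<30))[0]+310
    print(r,xs.min(),xs.max(),st.min(),st.max(),ray("wrist",(xs.min(),r),.012,c)[:2].round(4),ray("wrist",(xs.max(),r),.012,c)[:2].round(4),"stem",ray("wrist",(st.mean(),r),.110,c)[:2].round(4))
for r in (120,200,280):
    row=g[r];m=(row[:,0]-row[:,2]>55);xs=np.where(m[280:370])[0]+280;print(r,xs.min(),xs.max(),ray("wrist",(xs.mean(),r),.11,c)[:2].round(4))
```

```text
5 258 374 313 337 [0.5198 0.1529] [0.4594 0.1601] stem [0.4888 0.1827]
20 258 376 313 337 [0.5209 0.1598] [0.4589 0.1672] stem [0.4893 0.1867]
35 258 374 313 337 [0.5221 0.1669] [0.4605 0.1742] stem [0.4898 0.1907]
50 258 374 313 336 [0.5233 0.1741] [0.4611 0.1815] stem [0.4904 0.1948]
65 259 373 313 336 [0.524  0.1815] [0.4622 0.1889] stem [0.4909 0.199 ]
120 294 353 [0.4931 0.2151]
200 289 357 [0.4963 0.241 ]
280 293 352 [0.5    0.2702]
```

Call:
play_rows([
  {"linear": [4,0,-25],"twist": 0,"gripper": 0},
  {"linear": [0,0,-30],"twist": 0,"gripper": 0},
  {"linear": [0,0,-20],"twist": 0,"gripper": 0},
  {"linear": [-1,-8,0],"twist": 0,"gripper": 0},
  {"linear": [-1,-8,0],"twist": 0,"gripper": 0},
  {"linear": [0,0,0],"twist": 0,"gripper": 0},
])

```text
time: 20.35
tcp_pos: [0.5055, 0.2738, 0.0247]
orientation: [179.9, 0.1, 173.3]
wrist_force: [1.0, 0.2, -1.3]
finger_gap: 0.039
```

```bash
python3 s.py|head -2
```

```text
20.35 [0.5055 0.2738 0.0247] [1.799e+02 1.000e-01 1.733e+02] [ 0.96  0.21 -1.3 ] [ 0.1255 -0.0351  0.0202] 0.03902
wood top 121 left,w,h 293 62 154
```

Call:
play_rows([
  {"linear": [-1,-7,0],"twist": 0,"gripper": 0},
  {"linear": [-1,-7,0],"twist": 0,"gripper": 0},
  {"linear": [-1,-7,0],"twist": 0,"gripper": 0},
  {"linear": [0,0,0],"twist": 0,"gripper": 0},
])

```text
time: 20.9
tcp_pos: [0.5017, 0.2526, 0.0233]
orientation: [-180.0, -0.0, 173.3]
wrist_force: [0.8, 0.1, -1.4]
finger_gap: 0.0393
```

```bash
python3 s.py|head -2
python3 - <<'E'
from h import *
cv2.imwrite("pics/s7.png",cv2.resize(arm.get_image("scene")[180:300,200:360,::-1],(800,600)))
E
```

```text
20.9 [0.5017 0.2526 0.0233] [-180.    -0.   173.3] [ 0.78  0.07 -1.41] [ 0.1528 -0.0331 -0.0386] 0.03926
wood top 121 left,w,h 291 63 153
```

Call:
play_rows([
  {"linear": [0,0,8],"twist": 0,"gripper": 0},
  {"linear": [0,0,8],"twist": 0,"gripper": 0},
  {"linear": [0,1,8],"twist": 0,"gripper": 0},
  {"linear": [0,0,7],"twist": 0,"gripper": 0},
  {"linear": [0,0,0],"twist": 0,"gripper": 0},
])

```text
time: 21.62
tcp_pos: [0.5021, 0.2545, 0.0552]
orientation: [179.9, 0.1, 173.4]
wrist_force: [-0.0, 0.8, -1.9]
finger_gap: 0.0396
```

```bash
python3 s.py
```

```text
21.625 [0.5021 0.2545 0.0552] [1.799e+02 1.000e-01 1.734e+02] [-0.04  0.77 -1.91] [ 0.2955 -0.0444  0.0018] 0.03958
wood top 116 left,w,h 292 62 192
-20 143 | -15 135 | -10 129 | -5 125 | 0 124 | 5 125 | 10 128 | 15 132 | 20 137 | 25 143 | 30 149 | 35 157 | 40 165 | 45 174 | 50 183 | 55 192 | 60 202 | 65 212 | 70 222 | 75 232 | 80 243 | 85 254 | 90 265 | 95 276 |
```

Call:
play_rows([
  {"linear": [0,-1,9],"twist": 0,"gripper": 0},
  {"linear": [0,-1,9],"twist": 0,"gripper": 0},
  {"linear": [0,-2,9],"twist": 0,"gripper": 0},
  {"linear": [0,-3,9],"twist": 0,"gripper": 0},
  {"linear": [-1,-3,9],"twist": 0,"gripper": 0},
  {"linear": [0,-3,8],"twist": 0,"gripper": 0},
  {"linear": [0,0,0],"twist": 0,"gripper": 0},
])

```text
time: 22.55
tcp_pos: [0.5011, 0.2411, 0.1083]
orientation: [180.0, 0.1, 173.4]
wrist_force: [-0.1, 0.4, -2.3]
finger_gap: 0.0393
```

```bash
python3 s.py
```

```text
22.55 [0.5011 0.2411 0.1083] [1.800e+02 1.000e-01 1.734e+02] [-0.1   0.35 -2.32] [ 0.4126 -0.0905  0.0068] 0.03928
wood top 133 left,w,h 293 54 147
-20 144 | -15 135 | -10 129 | -5 126 | 0 125 | 5 126 | 10 128 | 15 132 | 20 137 | 25 143 | 30 150 | 35 157 | 40 165 | 45 174 | 50 183 | 55 192 | 60 202 | 65 212 | 70 222 | 75 233 | 80 243 | 85 254 | 90 265 | 95 276 |
```

Call:
play_rows([
  {"linear": [-1,-6,12],"twist": 0,"gripper": 0},
  {"linear": [-1,-7,12],"twist": 0,"gripper": 0},
  {"linear": [-1,-8,11],"twist": 0,"gripper": 0},
  {"linear": [-1,-8,11],"twist": 0,"gripper": 0},
  {"linear": [-1,-10,9],"twist": 0,"gripper": 0},
  {"linear": [-1,-10,9],"twist": 0,"gripper": 0},
  {"linear": [0,0,0],"twist": 0,"gripper": 0},
])

```text
time: 23.48
tcp_pos: [0.4951, 0.1916, 0.1724]
orientation: [180.0, 0.1, 173.3]
wrist_force: [-0.3, 1.6, -2.1]
finger_gap: 0.0392
```

```bash
python3 s.py
```

```text
23.475 [0.4951 0.1916 0.1724] [1.800e+02 1.000e-01 1.733e+02] [-0.27  1.58 -2.09] [ 0.4188 -0.1237  0.0333] 0.03917
wood top 88 left,w,h 286 12 43
-20 145 | -15 136 | -10 130 | -5 127 | 0 126 | 5 127 | 10 129 | 15 133 | 20 138 | 25 144 | 30 151 | 35 158 | 40 166 | 45 175 | 50 184 | 55 193 | 60 203 | 65 213 | 70 223 | 75 233 | 80 244 | 85 254 | 90 265 | 95 276 |
```

Call:
play_rows([
  {"linear": [-1,-11,8],"twist": 0,"gripper": 0},
  {"linear": [-2,-12,6],"twist": 0,"gripper": 0},
  {"linear": [-1,-12,5],"twist": 0,"gripper": 0},
  {"linear": [-2,-13,5],"twist": 0,"gripper": 0},
  {"linear": [-1,-13,3],"twist": 0,"gripper": 0},
  {"linear": [-2,-13,2],"twist": 0,"gripper": 0},
  {"linear": [0,0,0],"twist": 0,"gripper": 0},
])

```text
time: 24.4
tcp_pos: [0.4857, 0.1173, 0.2005]
orientation: [-180.0, 0.0, 173.3]
wrist_force: [0.2, 1.2, -0.6]
finger_gap: 0.0394
```

```bash
python3 s.py|head -1
python3 - <<'E'
from h import *
a=arm.get_image("scene")[160:290,210:350];w=arm.get_image("wrist");cv2.imwrite("pics/w8.png",w[:,:,::-1])
cv2.imwrite("pics/c8.png",np.hstack([cv2.resize(a,(420,390)),cv2.copyMakeBorder(cv2.resize(w,(380,285)),0,105,0,0,0)])[:,:,::-1])
E
```

```text
24.4 [0.4857 0.1173 0.2005] [-180.     0.   173.3] [ 0.24  1.25 -0.6 ] [ 0.4744 -0.1094 -0.0037] 0.03938
```

View pics/c8.png

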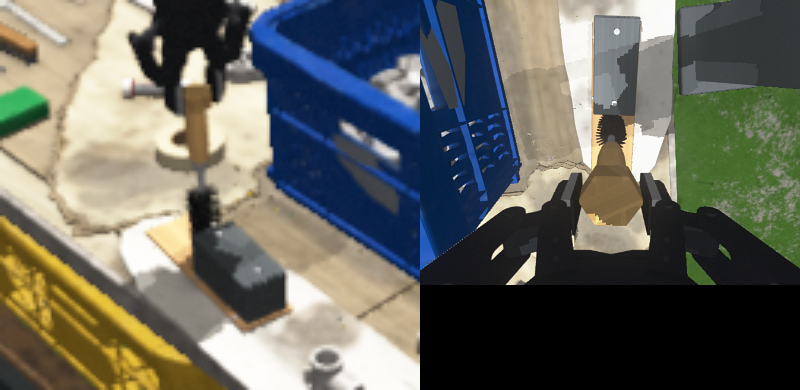

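The brush is nearly vertical, with the head at the sleeve mouth (wrist crop (610,128)) and the knob in the pads at (612,195). From here I work from numbers only, starting with the tilt.

```bash
cat > t.py <<'E'
from h import *
c=arm.get_calibration("wrist");o=arm.get_obs();g=arm.get_image("wrist").astype(int)
print(o["time"],o["tcp_pos"].round(4),o["orientation"].round(1),o["wrist_force"].round(2),o["ft_torque"].round(3),round(o["finger_gap"],4))
m=(g.max(2)<60).astype(np.uint8);m[:, :270]=0;m[:,375:]=0;m[330:]=0;m[:110]=0
m=cv2.morphologyEx(m,cv2.MORPH_OPEN,np.ones((3,3),np.uint8))
n,l,st,ce=cv2.connectedComponentsWithStats(m)
for k in range(1,n):
    if st[k,4]>150: print("blob x,y,w,h,area",st[k],ce[k].round(0))
y=np.radians(o["orientation"][2]+90);a=np.array([np.cos(y),np.sin(y),0]);b=np.array([-a[1],a[0],0]);G=o["tcp_pos"]+[0,0,.0126]
for th in range(65,106,5):
    t=np.radians(th);u=np.cos(t)*a-[0,0,np.sin(t)];nn=np.sin(t)*a+np.array([0,0,np.cos(t)])
    f=lambda x,s,r:proj("wrist",G+(x+.045)*u+s*nn+r*b,c).round(0).astype(int).tolist()
    print(th,"far tip",f(.135,.018,0),"far root",f(.07,.018,0),"axis tip/root",f(.135,0,0),f(.07,0,0),"side",f(.07,0,.018),f(.07,0,-.018))
E
python3 t.py
```

```text
24.55 [0.4858 0.1183 0.2002] [180.   -0.  173.4] [ 1.14  2.07 -0.56] [ 0.392 -0.12  -0.036] 0.0394
blob x,y,w,h,area [ 303  193   44   49 1488] [325. 214.]
65 far tip [322, 97] far root [322, 141] axis tip/root [322, 122] [322, 169] side [292, 169] [352, 169]
70 far tip [322, 118] far root [322, 156] axis tip/root [322, 142] [322, 183] side [293, 183] [351, 183]
75 far tip [322, 139] far root [322, 171] axis tip/root [322, 161] [322, 198] side [293, 198] [350, 198]
80 far tip [322, 158] far root [322, 185] axis tip/root [322, 180] [322, 212] side [294, 212] [350, 212]
85 far tip [322, 177] far root [322, 200] axis tip/root [322, 199] [322, 226] side [294, 226] [349, 226]
90 far tip [322, 196] far root [322, 214] axis tip/root [322, 218] [322, 241] side [295, 241] [349, 241]
95 far tip [322, 215] far root [322, 229] axis tip/root [322, 236] [322, 255] side [295, 255] [349, 255]
100 far tip [322, 233] far root [322, 243] axis tip/root [322, 255] [322, 270] side [295, 270] [348, 270]
105 far tip [322, 252] far root [322, 258] axis tip/root [322, 273] [322, 284] side [295, 284] [348, 284]
```

Call:
play_rows([
  {"linear": [1,6,0],"twist": 0,"gripper": 0},
  {"linear": [1,8,0],"twist": 0,"gripper": 0},
  {"linear": [0,4,20],"twist": 0,"gripper": 0},
  {"linear": [0,0,40],"twist": 0,"gripper": 0},
  {"linear": [0,0,40],"twist": -0.1,"gripper": 0},
  {"linear": [0,0,20],"twist": -0.15,"gripper": 0},
  {"linear": [0,-10,0],"twist": -0.15,"gripper": 0},
  {"linear": [0,-20,0],"twist": -0.15,"gripper": 0},
])

```text
time: 25.6
tcp_pos: [0.4877, 0.1067, 0.3203]
orientation: [-180.0, 0.0, 141.7]
wrist_force: [1.1, -0.7, -1.7]
finger_gap: 0.0396
```

```bash
python3 t.py|head -4
python3 - <<'E'
from h import *
print("pot scene",ray("scene",(381.8,299.3),.099))
E
```

```text
25.6 [0.4877 0.1067 0.3203] [-180.     0.   141.7] [ 1.14 -0.73 -1.72] [ 0.001 -0.016  0.022] 0.0396
blob x,y,w,h,area [ 300  179   45   52 1408] [322. 202.]
65 far tip [323, 97] far root [323, 141] axis tip/root [323, 121] [323, 168] side [293, 168] [353, 168]
70 far tip [323, 118] far root [323, 156] axis tip/root [323, 141] [323, 183] side [294, 183] [352, 183]
pot scene [ 0.45952512 -0.35460546  0.099     ]
```

Call:
play_rows([
  {"linear": [-2,-35,0],"twist": -0.12,"gripper": 0},
  {"linear": [-2,-45,0],"twist": -0.12,"gripper": 0},
  {"linear": [-3,-50,0],"twist": -0.12,"gripper": 0},
  {"linear": [-3,-50,0],"twist": -0.12,"gripper": 0},
  {"linear": [-3,-50,0],"twist": -0.12,"gripper": 0},
  {"linear": [-3,-50,0],"twist": -0.12,"gripper": 0},
  {"linear": [-3,-50,0],"twist": -0.12,"gripper": 0},
  {"linear": [-3,-45,0],"twist": -0.12,"gripper": 0},
])

```text
time: 26.65
tcp_pos: [0.4657, -0.2701, 0.3201]
orientation: [-180.0, -0.0, 86.7]
wrist_force: [0.4, 0.9, -1.0]
finger_gap: 0.0393
```

Call:
play_rows([
  {"linear": [-3,-40,0],"twist": 0,"gripper": 0},
  {"linear": [-3,-25,0],"twist": 0,"gripper": 0},
  {"linear": [-2,-10,0],"twist": 0,"gripper": 0},
  {"linear": [0,0,0],"twist": 0,"gripper": 0},
  {"linear": [0,0,0],"twist": 0,"gripper": 0},
])

```text
time: 27.28
tcp_pos: [0.4581, -0.3428, 0.3206]
orientation: [180.0, -0.0, 86.9]
wrist_force: [-0.2, 0.1, -1.2]
finger_gap: 0.0394
```

```bash
python3 t.py
python3 - <<'E'
from h import *
c=arm.get_calibration("wrist");w=arm.get_image("wrist");cv2.imwrite("pics/w9.png",w[:,:,::-1])
X=np.array([.4575,-.352,.099]);print("pot rim proj",[proj("wrist",X+.043*np.array([np.cos(t),np.sin(t),0]),c).round(0).tolist() for t in np.arange(0,6.2,np.pi/4)],"c",proj("wrist",X,c),"floor",proj("wrist",[.4575,-.352,.014],c))
# candidate bore ellipses
g=cv2.cvtColor(w,cv2.COLOR_RGB2GRAY);e=cv2.Canny(cv2.GaussianBlur(g,(5,5),0),40,100)
cs,_=cv2.findContours(e,cv2.RETR_LIST,cv2.CHAIN_APPROX_NONE)
for k in cs:
    if len(k)>120:
        E=cv2.fitEllipse(k)
        if 60<E[1][0]<260: print(len(k),np.round(E[0]),np.round(E[1]),round(E[2]))
E
```

```text
27.275 [ 0.4581 -0.3428  0.3206] [180.   -0.   86.9] [-0.19  0.06 -1.18] [ 0.031 -0.004  0.004] 0.0394
blob x,y,w,h,area [ 297  180   51   52 1774] [324. 205.]
65 far tip [323, 95] far root [324, 139] axis tip/root [323, 119] [324, 166] side [294, 166] [354, 166]
70 far tip [323, 116] far root [324, 153] axis tip/root [323, 139] [324, 181] side [294, 181] [353, 181]
75 far tip [323, 136] far root [324, 168] axis tip/root [323, 159] [324, 195] side [295, 195] [352, 195]
80 far tip [323, 156] far root [324, 183] axis tip/root [323, 178] [324, 209] side [296, 209] [351, 210]
85 far tip [323, 175] far root [324, 197] axis tip/root [323, 197] [323, 224] side [296, 224] [351, 224]
90 far tip [323, 194] far root [324, 212] axis tip/root [323, 216] [323, 238] side [296, 238] [351, 238]
95 far tip [323, 213] far root [323, 226] axis tip/root [323, 234] [323, 253] side [297, 253] [350, 253]
100 far tip [323, 231] far root [323, 241] axis tip/root [323, 253] [323, 267] side [297, 267] [350, 267]
105 far tip [323, 250] far root [323, 256] axis tip/root [323, 271] [323, 282] side [297, 282] [350, 282]
pot rim proj [[316.0, 245.0], [346.0, 231.0], [358.0, 200.0], [344.0, 169.0], [311.0, 157.0], [279.0, 172.0], [269.0, 205.0], [285.0, 234.0]] c [313.54031326 202.50038223] floor [315.12521764 188.14515917]
1697 [447. 290.] [130. 275.] 88
221 [307. 189.] [61. 75.] 53
962 [309.  96.] [64. 93.] 0
```

Run:
```python
from h import *
c=arm.get_calibration("wrist");g=cv2.GaussianBlur(cv2.cvtColor(cv2.imread("pics/w9.png"),cv2.COLOR_BGR2GRAY),(3,3),0)
X=np.array([.4575,-.352,.099])
for d in (0,45,90,135,180,225,270,315):
    t=np.radians(d);v=[]
    for r in range(26,58,2):
        p=proj("wrist",X+r/1e3*np.array([np.cos(t),np.sin(t),0]),c).round().astype(int);v.append(int(g[p[1],p[0]]))
    print(d,p,v)
for r in range(150,250,12): print(r,"L",g[r,240:300:4].tolist(),"R",g[r,340:392:4].tolist())
```

```text
0 [317 257] [56, 69, 80, 84, 84, 84, 84, 85, 86, 87, 87, 86, 86, 86, 87, 86]
45 [356 240] [41, 43, 46, 45, 52, 89, 175, 153, 178, 234, 233, 219, 177, 149, 145, 146]
90 [372 199] [45, 45, 71, 128, 215, 240, 240, 215, 209, 219, 220, 220, 222, 223, 225, 225]
135 [354 159] [44, 46, 101, 199, 243, 237, 113, 150, 191, 157, 175, 177, 167, 167, 180, 180]
180 [310 143] [246, 177, 144, 162, 167, 153, 96, 94, 128, 149, 134, 140, 152, 153, 155, 157]
225 [269 163] [239, 243, 183, 148, 161, 163, 153, 138, 125, 110, 113, 112, 114, 175, 181, 187]
270 [256 206] [99, 92, 93, 98, 135, 216, 243, 242, 231, 203, 213, 216, 217, 217, 219, 228]
315 [276 244] [83, 83, 87, 86, 88, 121, 96, 139, 241, 236, 214, 146, 145, 141, 136, 140]
150 L [239, 237, 235, 231, 229, 226, 226, 153, 134, 138, 138, 139, 140, 138, 141] R [196, 206, 209, 209, 211, 183, 179, 180, 182, 183, 181, 175, 173]
162 L [229, 225, 225, 220, 209, 198, 193, 189, 187, 131, 116, 117, 117, 144, 140] R [148, 167, 162, 166, 168, 172, 171, 170, 170, 174, 173, 174, 177]
174 L [229, 209, 195, 191, 183, 176, 176, 190, 136, 113, 133, 131, 165, 160, 155] R
[... 252 characters left out ...]
, 197, 196, 243, 243, 135, 91, 247, 241, 241] R [44, 55, 211, 240, 209, 220, 221, 224, 226, 227, 227, 225, 221]
210 L [172, 238, 237, 236, 235, 232, 232, 217, 242, 216, 129, 91, 89, 141, 164] R [43, 45, 114, 241, 206, 220, 223, 224, 223, 223, 226, 228, 227]
222 L [158, 156, 152, 166, 235, 236, 239, 240, 233, 241, 153, 130, 91, 87, 83] R [48, 52, 123, 241, 220, 220, 223, 225, 226, 225, 222, 217, 218]
234 L [162, 160, 168, 215, 180, 214, 124, 236, 237, 242, 241, 239, 204, 98, 103] R [223, 246, 232, 236, 238, 240, 240, 240, 223, 219, 218, 216, 215]
246 L [124, 220, 163, 226, 209, 151, 142, 139, 140, 143, 142, 139, 139, 143, 205] R [90, 139, 135, 135, 135, 153, 158, 157, 155, 137, 134, 139, 137]
```

Run:
```python
from h import *
c=arm.get_calibration("wrist")
def run(name,im,cal,rs,lo,hi):
    e=cv2.Canny(cv2.cvtColor(im,cv2.COLOR_BGR2GRAY),lo,hi);p0=proj(name,[.4575,-.352,.099],cal)
    ys,xs=e.nonzero();k=np.hypot(xs-p0[0],ys-p0[1])<(75 if name=="wrist" else 22)
    P=np.array([ray(name,(x,y),.099,cal)[:2] for x,y in zip(xs[k],ys[k])])
    for r in rs:
        L=[]
        for cx in np.arange(.437,.479,.001):
            for cy in np.arange(-.372,-.331,.001):
                d=np.hypot(P[:,0]-cx,P[:,1]-cy);L.append((np.exp(-((d-r)/.0012 if name=="wrist" else (d-r)/.002)**2).sum(),cx,cy))
        L.sort(reverse=True);print(name,r,[(round(s,0),round(x,3),round(y,3)) for s,x,y in L[:60:20]])
run("wrist",cv2.imread("pics/w9.png"),c,(.033,.034,.035,.043),30,80)
run("top",cv2.imread("pics/top0.png"),arm.get_calibration("top"),(.034,.035,.043),40,100)
```

```text
wrist 0.033 [(np.float64(165.0), np.float64(0.462), np.float64(-0.352)), (np.float64(130.0), np.float64(0.444), np.float64(-0.348)), (np.float64(123.0), np.float64(0.464), np.float64(-0.356))]
wrist 0.034 [(np.float64(154.0), np.float64(0.464), np.float64(-0.354)), (np.float64(132.0), np.float64(0.462), np.float64(-0.353)), (np.float64(125.0), np.float64(0.444), np.float64(-0.347))]
wrist 0.035 [(np.float64(184.0), np.float64(0.464), np.float64(-0.353)), (np.float64(135.0), np.float64(0.45), np.float64(-0.349)), (np.float64(127.0), np.float64(0.451), np.float64(-0.349))]
wrist 0.043 [(np.float64(200.0), np.float64(0.464), np.float64(-0.353)), (np.float64(146.0), np.float64(0.455), np.float64(-0.352)), (np.float64(138.0), np.float64(0.453), np.float64(-0.354))]
top 0.034 [(np.float64(32.0), np.float64(0.465), np.float64(-0.353)), (np.float64(26.0), np.float64(0.463), np.float64(-0.355)), (np.float64(25.0), np.float64(0.467), np.float64(-0.352))]
top 0.035 [(np.float64(30.0), np.float64(0.462), np.float64(-0.353)), (np.float64(26.0), np.float64(0.439), np.float64(-0.358)), (np.float64(25.0), np.float64(0.451), np.float64(-0.343))]
top 0.043 [(np.float64(38.0), np.float64(0.441), np.float64(-0.351)), (np.float64(33.0), np.float64(0.465), np.float64(-0.355)), (np.float64(32.0), np.float64(0.442), np.float64(-0.353))]
```

Pot refined: the rim circles agree at (0.464, -0.353) in both views. The tip sits about 13 mm to -x of the TCP, so I'll shift and lower the brush into the bore.

Call:
play_rows([
  {"linear": [8,-5,0],"twist": 0,"gripper": 0},
  {"linear": [7,-5,0],"twist": 0,"gripper": 0},
  {"linear": [0,0,-20],"twist": 0,"gripper": 0},
  {"linear": [0,0,-25],"twist": 0,"gripper": 0},
  {"linear": [0,0,-15],"twist": 0,"gripper": 0},
  {"linear": [0,0,-12],"twist": 0,"gripper": 0},
  {"linear": [0,0,0],"twist": 0,"gripper": 0},
])

```text
time: 28.25
tcp_pos: [0.4726, -0.3537, 0.2476]
orientation: [-179.9, -0.1, 86.9]
wrist_force: [0.2, 0.1, -1.1]
finger_gap: 0.0395
```

```bash
python3 t.py|head -2
```

```text
28.25 [ 0.4726 -0.3537  0.2476] [-1.799e+02 -1.000e-01  8.690e+01] [ 0.17  0.11 -1.11] [-0.02   0.001  0.052] 0.0395
blob x,y,w,h,area [ 297  179   51   55 1810] [324. 205.]
```

Call:
play_rows([
  {"linear": [0,0,-12],"twist": 0,"gripper": 0},
  {"linear": [0,0,-12],"twist": 0,"gripper": 0},
  {"linear": [0,0,-12],"twist": 0,"gripper": 0},
  {"linear": [0,0,0],"twist": 0,"gripper": 0},
])

```text
time: 28.8
tcp_pos: [0.4722, -0.3534, 0.2105]
orientation: [-179.9, -0.1, 86.9]
wrist_force: [-0.5, 0.5, -2.1]
finger_gap: 0.0391
```

```bash
python3 t.py|head -2
```

```text
28.8 [ 0.4722 -0.3534  0.2105] [-1.799e+02 -1.000e-01  8.690e+01] [-0.51  0.48 -2.11] [-0.023 -0.006 -0.035] 0.0391
blob x,y,w,h,area [ 302  178   46   60 1787] [324. 204.]
```

Call:
play_rows([
  {"linear": [0,0,-8],"twist": 0,"gripper": 0},
  {"linear": [0,0,-8],"twist": 0,"gripper": 0},
  {"linear": [0,0,-3],"twist": 0,"gripper": 0},
  {"linear": [0,0,-2],"twist": 0,"gripper": 0},
  {"linear": [0,0,0],"twist": 0,"gripper": 0},
])

```text
time: 29.48
tcp_pos: [0.4727, -0.3538, 0.1913]
orientation: [180.0, -0.0, 86.9]
wrist_force: [-0.5, 0.2, -2.1]
finger_gap: 0.039
```

Call:
play_rows([
  {"linear": [0,0,-2],"twist": 0,"gripper": 0},
  {"linear": [0,0,-1],"twist": 0,"gripper": 0},
  {"linear": [0,0,0],"twist": 0,"gripper": 0},
])

```text
time: 29.85
tcp_pos: [0.4727, -0.3538, 0.1882]
orientation: [-180.0, -0.0, 86.9]
wrist_force: [0.3, -0.2, -2.0]
finger_gap: 0.0393
```

Call:
play_rows([
  {"linear": [0,0,-1.5],"twist": 0,"gripper": 0},
  {"linear": [0,0,-1.5],"twist": 0,"gripper": 0},
  {"linear": [0,0,0],"twist": 0,"gripper": 0},
])

```text
time: 30.22
tcp_pos: [0.4726, -0.3538, 0.1851]
orientation: [-180.0, -0.0, 86.9]
wrist_force: [-0.0, 0.4, -1.3]
finger_gap: 0.0392
```

Tip is estimated at about 18 mm and the floor is at 14 mm. I'll continue in 1 mm steps.

Call:
play_rows([
  {"linear": [0,0,-1],"twist": 0,"gripper": 0},
  {"linear": [0,0,-1],"twist": 0,"gripper": 0},
  {"linear": [0,0,0],"twist": 0,"gripper": 0},
])

```text
time: 30.6
tcp_pos: [0.4727, -0.3538, 0.1832]
orientation: [-180.0, -0.0, 86.9]
wrist_force: [-0.5, -0.3, -1.9]
finger_gap: 0.039
```

Call:
play_rows([
  {"linear": [0,0,-1],"twist": 0,"gripper": 0},
  {"linear": [0,0,-1],"twist": 0,"gripper": 0},
  {"linear": [0,0,0],"twist": 0,"gripper": 0},
])

```text
time: 30.98
tcp_pos: [0.4727, -0.3538, 0.1814]
orientation: [180.0, 0.0, 86.9]
wrist_force: [-0.6, -0.2, -1.0]
finger_gap: 0.0391
```

Call:
play_rows([
  {"linear": [0,0,-1],"twist": 0,"gripper": 0},
  {"linear": [0,0,-1],"twist": 0,"gripper": 0},
  {"linear": [0,0,0],"twist": 0,"gripper": 0},
])

```text
time: 31.35
tcp_pos: [0.4733, -0.3541, 0.181]
orientation: [179.9, 0.1, 86.9]
wrist_force: [0.4, 0.6, 6.7]
finger_gap: 0.0396
```

Contact on the floor at the predicted height, about 8 N. Now two more strokes.

Call:
play_rows([
  {"linear": [0,0,0],"twist": 0,"gripper": 0},
  {"linear": [0,0,18],"twist": 0,"gripper": 0},
  {"linear": [0,0,22],"twist": 0,"gripper": 0},
  {"linear": [0,0,15],"twist": 0,"gripper": 0},
  {"linear": [0,0,0],"twist": 0,"gripper": 0},
  {"linear": [0,0,0],"twist": 0,"gripper": 0},
])

```text
time: 32.1
tcp_pos: [0.4725, -0.3536, 0.2334]
orientation: [-179.9, -0.1, 86.9]
wrist_force: [0.6, 0.4, -1.9]
finger_gap: 0.0393
```

Call:
play_rows([
  {"linear": [0,0,-15],"twist": 0,"gripper": 0},
  {"linear": [0,0,-20],"twist": 0,"gripper": 0},
  {"linear": [0,0,-12],"twist": 0,"gripper": 0},
  {"linear": [0,0,-4],"twist": 0,"gripper": 0},
  {"linear": [0,0,-1],"twist": 0,"gripper": 0},
  {"linear": [0,0,-1],"twist": 0,"gripper": 0},
  {"linear": [0,0,-1],"twist": 0,"gripper": 0},
  {"linear": [0,0,0],"twist": 0,"gripper": 0},
])

```text
time: 33.1
tcp_pos: [0.473, -0.354, 0.1812]
orientation: [179.9, 0.0, 86.9]
wrist_force: [0.0, 0.4, 2.0]
finger_gap: 0.0392
```

Call:
play_rows([
  {"linear": [0,0,-1],"twist": 0,"gripper": 0},
  {"linear": [0,0,0],"twist": 0,"gripper": 0},
  {"linear": [0,0,0],"twist": 0,"gripper": 0},
])

```text
time: 33.48
tcp_pos: [0.4733, -0.3541, 0.181]
orientation: [179.9, 0.1, 86.9]
wrist_force: [0.8, 0.7, 4.7]
finger_gap: 0.039
```

Call:
play_rows([
  {"linear": [0,0,18],"twist": 0,"gripper": 0},
  {"linear": [0,0,22],"twist": 0,"gripper": 0},
  {"linear": [0,0,15],"twist": 0,"gripper": 0},
  {"linear": [0,0,0],"twist": 0,"gripper": 0},
  {"linear": [0,0,0],"twist": 0,"gripper": 0},
])

```text
time: 34.1
tcp_pos: [0.4725, -0.3537, 0.2333]
orientation: [-179.9, -0.1, 86.9]
wrist_force: [-0.4, -0.8, -1.7]
finger_gap: 0.0391
```

Call:
play_rows([
  {"linear": [0,0,-15],"twist": 0,"gripper": 0},
  {"linear": [0,0,-20],"twist": 0,"gripper": 0},
  {"linear": [0,0,-12],"twist": 0,"gripper": 0},
  {"linear": [0,0,-4],"twist": 0,"gripper": 0},
  {"linear": [0,0,-2],"twist": 0,"gripper": 0},
  {"linear": [0,0,-1],"twist": 0,"gripper": 0},
  {"linear": [0,0,-1],"twist": 0,"gripper": 0},
  {"linear": [0,0,0],"twist": 0,"gripper": 0},
])

```text
time: 35.1
tcp_pos: [0.4733, -0.3541, 0.181]
orientation: [179.9, 0.1, 86.9]
wrist_force: [-0.6, 0.1, 6.0]
finger_gap: 0.0392
```

Call:
play_rows([
  {"linear": [0,0,0],"twist": 0,"gripper": 0},
  {"linear": [0,0,0],"twist": 0,"gripper": 0},
])

```text
time: 35.35
tcp_pos: [0.4733, -0.3541, 0.181]
orientation: [179.9, 0.1, 86.9]
wrist_force: [-0.4, 1.2, 6.4]
finger_gap: 0.0393
```

```bash
python3 t.py|head -2
```

```text
35.35 [ 0.4733 -0.3541  0.181 ] [1.799e+02 1.000e-01 8.690e+01] [-0.38  1.16  6.38] [ 0.235 -0.032  0.038] 0.0393
blob x,y,w,h,area [ 301  178   47   58 1829] [325. 204.]
```

Check: grasp point to bristle end is about 185 mm, so the grasp is at x ≈ -50 mm. That sits on the allowed limit, so those touches may not count. I'll loosen the grip slightly, slide the knob about 8 mm deeper against the floor, and repeat all three touches.

Call:
play_rows([
  {"linear": [0,0,1],"twist": 0,"gripper": 0.44},
  {"linear": [0,0,0],"twist": 0,"gripper": 0.45},
  {"linear": [0,0,0],"twist": 0,"gripper": 0.46},
  {"linear": [0,0,0],"twist": 0,"gripper": 0.465},
], squeeze=20)

```text
time: 35.9
tcp_pos: [0.4729, -0.354, 0.1809]
orientation: [179.9, 0.0, 86.9]
wrist_force: [0.0, 0.9, 5.3]
finger_gap: 0.0396
```

Call:
play_rows([
  {"linear": [0,0,-1.5],"twist": 0,"gripper": 0.465},
  {"linear": [0,0,0],"twist": 0,"gripper": 0.465},
])

```text
time: 36.15
tcp_pos: [0.4734, -0.3542, 0.1808]
orientation: [179.8, 0.1, 86.9]
wrist_force: [0.6, 0.6, 9.1]
finger_gap: 0.0402
```

Call:
play_rows([
  {"linear": [0,0,-1],"twist": 0,"gripper": 0.47},
  {"linear": [0,0,0],"twist": 0,"gripper": 0.47},
])

```text
time: 36.4
tcp_pos: [0.4737, -0.3544, 0.1807]
orientation: [179.8, 0.2, 86.9]
wrist_force: [1.1, 2.1, 12.6]
finger_gap: 0.0403
```

```bash
python3 t.py|head -2
```

```text
36.4 [ 0.4737 -0.3544  0.1807] [179.8   0.2  86.9] [ 1.06  2.07 12.64] [ 0.315 -0.087  0.055] 0.0403
blob x,y,w,h,area [ 300  176   49   60 1859] [325. 203.]
```

Call:
play_rows([
  {"linear": [0,0,0],"twist": 0,"gripper": 0.475},
])

```text
time: 36.58
tcp_pos: [0.4737, -0.3544, 0.1805]
orientation: [179.8, 0.2, 86.9]
wrist_force: [-0.4, 0.0, 11.8]
finger_gap: 0.0407
```

Call:
play_rows([
  {"linear": [0,0,0],"twist": 0,"gripper": 0.48},
])

```text
time: 36.7
tcp_pos: [0.4733, -0.3543, 0.1796]
orientation: [179.8, 0.1, 86.9]
wrist_force: [-0.1, -0.3, 6.5]
finger_gap: 0.0407
```

```bash
python3 t.py|head -2
```

```text
36.7 [ 0.4733 -0.3543  0.1796] [1.798e+02 1.000e-01 8.690e+01] [-0.1  -0.31  6.51] [ 0.094 -0.062 -0.015] 0.0407
blob x,y,w,h,area [ 302  177   47   60 1850] [325. 204.]
```

Sliding starts at opening 0.48, with the force falling as the TCP drops. I'll keep lowering slowly at that opening.

Call:
play_rows([
  {"linear": [0,0,-1.5],"twist": 0,"gripper": 0.48},
  {"linear": [0,0,-1.5],"twist": 0,"gripper": 0.48},
])

```text
time: 37.0
tcp_pos: [0.4731, -0.3543, 0.176]
orientation: [179.9, 0.1, 86.9]
wrist_force: [0.4, -0.7, 7.6]
finger_gap: 0.0408
```

Call:
play_rows([
  {"linear": [0,0,-1.5],"twist": 0,"gripper": 0.48},
  {"linear": [0,0,-1],"twist": 0,"gripper": 0.48},
])

```text
time: 37.25
tcp_pos: [0.4731, -0.3543, 0.1734]
orientation: [179.9, 0.1, 86.9]
wrist_force: [-0.5, -0.3, 7.3]
finger_gap: 0.0412
```

```bash
python3 t.py|head -2
```

```text
37.25 [ 0.4731 -0.3543  0.1734] [1.799e+02 1.000e-01 8.690e+01] [-0.48 -0.27  7.34] [ 0.049 -0.028  0.017] 0.0412
blob x,y,w,h,area [ 300  179   50   61 1990] [325. 207.]
```

Call:
play_rows([
  {"linear": [0,0,-1.5],"twist": 0,"gripper": 0.48},
  {"linear": [0,0,-1],"twist": 0,"gripper": 0.48},
  {"linear": [0,0,0],"twist": 0,"gripper": 0.45},
])

```text
time: 37.67
tcp_pos: [0.4732, -0.3543, 0.1712]
orientation: [179.9, 0.1, 86.9]
wrist_force: [0.4, -0.3, 7.9]
finger_gap: 0.0403
```

Call:
play_rows([
  {"linear": [0,0,0],"twist": 0,"gripper": 0},
  {"linear": [0,0,0],"twist": 0,"gripper": 0},
  {"linear": [0,0,0],"twist": 0,"gripper": 0},
], squeeze=40)

```text
time: 38.05
tcp_pos: [0.4732, -0.3543, 0.1713]
orientation: [179.9, 0.1, 86.9]
wrist_force: [0.5, 0.2, 8.8]
finger_gap: 0.0394
```

```bash
python3 t.py|head -2
```

```text
38.05 [ 0.4732 -0.3543  0.1713] [1.799e+02 1.000e-01 8.690e+01] [0.53 0.21 8.77] [ 0.09  -0.029 -0.035] 0.0394
blob x,y,w,h,area [ 299  179   51   62 2021] [325. 207.]
```

Grasp is now at x ≈ -40 mm, pressing about 10 N. Next: lift, touch, lift, touch, lift, touch.

Call:
play_rows([
  {"linear": [0,0,18],"twist": 0,"gripper": 0},
  {"linear": [0,0,22],"twist": 0,"gripper": 0},
  {"linear": [0,0,15],"twist": 0,"gripper": 0},
  {"linear": [0,0,0],"twist": 0,"gripper": 0},
  {"linear": [0,0,0],"twist": 0,"gripper": 0},
])

```text
time: 38.72
tcp_pos: [0.4725, -0.3536, 0.2237]
orientation: [-179.9, -0.1, 86.9]
wrist_force: [0.3, 0.1, -2.4]
finger_gap: 0.0395
```

Call:
play_rows([
  {"linear": [0,0,-15],"twist": 0,"gripper": 0},
  {"linear": [0,0,-20],"twist": 0,"gripper": 0},
  {"linear": [0,0,-12],"twist": 0,"gripper": 0},
  {"linear": [0,0,-5],"twist": 0,"gripper": 0},
  {"linear": [0,0,-1],"twist": 0,"gripper": 0},
  {"linear": [0,0,-1],"twist": 0,"gripper": 0},
  {"linear": [0,0,-1],"twist": 0,"gripper": 0},
  {"linear": [0,0,0],"twist": 0,"gripper": 0},
])

```text
time: 39.72
tcp_pos: [0.4733, -0.3542, 0.1714]
orientation: [179.9, 0.1, 86.9]
wrist_force: [0.9, 1.0, 5.6]
finger_gap: 0.0398
```

Call:
play_rows([
  {"linear": [0,0,0],"twist": 0,"gripper": 0},
  {"linear": [0,0,18],"twist": 0,"gripper": 0},
  {"linear": [0,0,22],"twist": 0,"gripper": 0},
  {"linear": [0,0,15],"twist": 0,"gripper": 0},
  {"linear": [0,0,0],"twist": 0,"gripper": 0},
  {"linear": [0,0,0],"twist": 0,"gripper": 0},
])

```text
time: 40.48
tcp_pos: [0.4725, -0.3536, 0.2239]
orientation: [-179.9, -0.1, 86.9]
wrist_force: [-0.2, 0.6, -2.0]
finger_gap: 0.0394
```

Call:
play_rows([
  {"linear": [0,0,-15],"twist": 0,"gripper": 0},
  {"linear": [0,0,-20],"twist": 0,"gripper": 0},
  {"linear": [0,0,-12],"twist": 0,"gripper": 0},
  {"linear": [0,0,-5],"twist": 0,"gripper": 0},
  {"linear": [0,0,-1],"twist": 0,"gripper": 0},
  {"linear": [0,0,-1],"twist": 0,"gripper": 0},
  {"linear": [0,0,-1],"twist": 0,"gripper": 0},
  {"linear": [0,0,0],"twist": 0,"gripper": 0},
])

```text
time: 41.48
tcp_pos: [0.4733, -0.3542, 0.1714]
orientation: [179.9, 0.1, 86.9]
wrist_force: [0.5, 1.1, 5.8]
finger_gap: 0.0393
```

Call:
play_rows([
  {"linear": [0,0,0],"twist": 0,"gripper": 0},
  {"linear": [0,0,18],"twist": 0,"gripper": 0},
  {"linear": [0,0,22],"twist": 0,"gripper": 0},
  {"linear": [0,0,15],"twist": 0,"gripper": 0},
  {"linear": [0,0,0],"twist": 0,"gripper": 0},
  {"linear": [0,0,0],"twist": 0,"gripper": 0},
])

```text
time: 42.22
tcp_pos: [0.4725, -0.3536, 0.2239]
orientation: [-179.9, -0.1, 86.9]
wrist_force: [0.2, 0.4, -1.8]
finger_gap: 0.0395
```

Call:
play_rows([
  {"linear": [0,0,-15],"twist": 0,"gripper": 0},
  {"linear": [0,0,-20],"twist": 0,"gripper": 0},
  {"linear": [0,0,-12],"twist": 0,"gripper": 0},
  {"linear": [0,0,-5],"twist": 0,"gripper": 0},
  {"linear": [0,0,-1],"twist": 0,"gripper": 0},
  {"linear": [0,0,-1],"twist": 0,"gripper": 0},
  {"linear": [0,0,-1],"twist": 0,"gripper": 0},
  {"linear": [0,0,0],"twist": 0,"gripper": 0},
])

```text
time: 43.22
tcp_pos: [0.4733, -0.3542, 0.1714]
orientation: [179.9, 0.1, 86.9]
wrist_force: [0.7, -0.3, 5.1]
finger_gap: 0.0394
```

Call:
play_rows([
  {"linear": [0,0,0],"twist": 0,"gripper": 0},
  {"linear": [0,0,20],"twist": 0,"gripper": 0},
  {"linear": [0,0,35],"twist": 0,"gripper": 0},
  {"linear": [0,0,40],"twist": 0,"gripper": 0},
  {"linear": [0,0,30],"twist": 0,"gripper": 0},
  {"linear": [0,0,0],"twist": 0,"gripper": 0},
  {"linear": [0,0,0],"twist": 0,"gripper": 0},
])

```text
time: 44.1
tcp_pos: [0.4724, -0.3536, 0.2926]
orientation: [-179.9, -0.1, 86.9]
wrist_force: [0.1, -0.3, -2.1]
finger_gap: 0.0396
```

```bash
python3 t.py|head -2
python3 - <<'E'
from h import *
o=arm.get_obs();print(o["qpos"].round(1))
c=arm.get_calibration("wrist");cv2.imwrite("pics/w10.png",arm.get_image("wrist")[:,:,::-1])
e=cv2.Canny(cv2.cvtColor(cv2.imread("pics/w10.png"),cv2.COLOR_BGR2GRAY),30,80);p0=proj("wrist",[.464,-.353,.099],c)
ys,xs=e.nonzero();k=np.hypot(xs-p0[0],ys-p0[1])<75
P=np.array([ray("wrist",(x,y),.099,c)[:2] for x,y in zip(xs[k],ys[k])])
for r in(.035,.043):
    L=max((np.exp(-((np.hypot(P[:,0]-x,P[:,1]-y)-r)/.0012)**2).sum(),x,y) for x in np.arange(.444,.485,.001) for y in np.arange(-.373,-.333,.001));print(r,np.round(L,3))
E
```

```text
44.1 [ 0.4724 -0.3536  0.2926] [-1.799e+02 -1.000e-01  8.690e+01] [ 0.12 -0.34 -2.15] [-0.008  0.016 -0.027] 0.0396
blob x,y,w,h,area [ 297  182   53   55 1938] [324. 208.]
[ -40.4   13.6   61.7    0.   104.9 -127.3]
0.035 [219.538   0.463  -0.353]
0.043 [244.814   0.462  -0.353]
```

All touches are done with the force well under the limit, and the pot is unmoved at (0.463, -0.353). I'll carry the brush to the free bench at +y.

Call:
play_rows([
  {"linear": [0,30,5],"twist": -0.11,"gripper": 0},
  {"linear": [0,45,5],"twist": -0.11,"gripper": 0},
  {"linear": [0,50,0],"twist": -0.11,"gripper": 0},
  {"linear": [0,50,0],"twist": -0.11,"gripper": 0},
  {"linear": [0,55,0],"twist": -0.11,"gripper": 0},
  {"linear": [0,55,0],"twist": -0.11,"gripper": 0},
  {"linear": [0,55,0],"twist": -0.11,"gripper": 0},
  {"linear": [0,55,0],"twist": -0.11,"gripper": 0},
])

```text
time: 45.2
tcp_pos: [0.4721, 0.0429, 0.3035]
orientation: [-179.9, 0.1, 36.2]
wrist_force: [0.6, 0.4, -2.0]
finger_gap: 0.0398
```

Call:
play_rows([
  {"linear": [0,55,0],"twist": -0.11,"gripper": 0},
  {"linear": [0,55,0],"twist": -0.11,"gripper": 0},
  {"linear": [0,55,0],"twist": -0.11,"gripper": 0},
  {"linear": [0,55,0],"twist": -0.1,"gripper": 0},
  {"linear": [0,55,0],"twist": -0.1,"gripper": 0},
  {"linear": [0,50,0],"twist": -0.1,"gripper": 0},
  {"linear": [0,28,0],"twist": 0,"gripper": 0},
  {"linear": [0,11,0],"twist": 0,"gripper": 0},
])

```text
time: 46.2
tcp_pos: [0.4721, 0.4063, 0.3027]
orientation: [179.9, 0.1, 0.4]
wrist_force: [0.1, -0.8, -1.5]
finger_gap: 0.0393
```

Call:
play_rows([
  {"linear": [0,0,-40],"twist": 0,"gripper": 0},
  {"linear": [0,0,-45],"twist": 0,"gripper": 0},
  {"linear": [0,0,-35],"twist": 0,"gripper": 0},
  {"linear": [0,0,-10],"twist": 0,"gripper": 0},
  {"linear": [0,0,0],"twist": 0,"gripper": 0},
])

```text
time: 46.82
tcp_pos: [0.4729, 0.4047, 0.1752]
orientation: [180.0, -0.0, 0.3]
wrist_force: [-0.4, -0.0, -1.2]
finger_gap: 0.0393
```

```bash
python3 t.py|head -2
```

```text
46.825 [0.4729 0.4047 0.1752] [180.   -0.    0.3] [-0.44 -0.03 -1.22] [-0.03   0.032 -0.045] 0.0393
blob x,y,w,h,area [ 301  184   47   52 1096] [321. 210.]
```

Call:
play_rows([
  {"linear": [0,0,-9],"twist": 0,"gripper": 0},
  {"linear": [0,0,-6],"twist": 0,"gripper": 0},
  {"linear": [0,0,-2],"twist": 0,"gripper": 0},
  {"linear": [0,0,-2],"twist": 0,"gripper": 0},
  {"linear": [0,0,0],"twist": 0,"gripper": 0},
], squeeze=20)

```text
time: 47.5
tcp_pos: [0.4729, 0.4057, 0.1575]
orientation: [-179.9, -0.1, 0.4]
wrist_force: [-1.3, 0.0, 5.3]
finger_gap: 0.0393
```

Call:
play_rows([
  {"linear": [0,-8,-1],"twist": 0,"gripper": 0},
  {"linear": [0,-9,-1],"twist": 0,"gripper": 0},
  {"linear": [0,-9,-1],"twist": 0,"gripper": 0},
  {"linear": [0,0,0],"twist": 0,"gripper": 0},
])

```text
time: 48.0
tcp_pos: [0.4734, 0.3794, 0.1549]
orientation: [-179.9, -0.2, 0.3]
wrist_force: [-0.9, 0.1, 6.4]
finger_gap: 0.0398
```

```bash
python3 t.py
```

```text
48.0 [0.4734 0.3794 0.1549] [-179.9   -0.2    0.3] [-0.89  0.13  6.42] [0.218 0.287 0.019] 0.0398
blob x,y,w,h,area [ 298  151   49   48 1483] [323. 175.]
65 far tip [321, 93] far root [321, 137] axis tip/root [321, 118] [321, 165] side [291, 165] [351, 165]
70 far tip [321, 115] far root [321, 152] axis tip/root [321, 138] [321, 179] side [292, 179] [350, 179]
75 far tip [321, 135] far root [321, 167] axis tip/root [321, 158] [321, 194] side [292, 194] [349, 194]
80 far tip [321, 155] far root [321, 181] axis tip/root [321, 177] [321, 208] side [293, 208] [349, 208]
85 far tip [321, 174] far root [321, 196] axis tip/root [321, 196] [321, 223] side [293, 223] [348, 223]
90 far tip [321, 193] far root [321, 211] axis tip/root [321, 215] [321, 237] side [294, 237] [348, 237]
95 far tip [321, 212] far root [321, 225] axis tip/root [321, 233] [321, 251] side [294, 252] [348, 251]
100 far tip [321, 230] far root [321, 240] axis tip/root [321, 252] [321, 266] side [294, 266] [347, 266]
105 far tip [321, 249] far root [321, 254] axis tip/root [321, 270] [321, 281] side [294, 281] [347, 281]
```

Pivoting as planned (about 87° → 79°). I'll continue the arc.

Call:
play_rows([
  {"linear": [0,-13,-2],"twist": 0,"gripper": 0},
  {"linear": [0,-13,-3],"twist": 0,"gripper": 0},
  {"linear": [0,-13,-4],"twist": 0,"gripper": 0},
  {"linear": [0,-14,-6],"twist": 0,"gripper": 0},
  {"linear": [0,-14,-7],"twist": 0,"gripper": 0},
  {"linear": [0,-13,-8],"twist": 0,"gripper": 0},
  {"linear": [0,-13,-9],"twist": 0,"gripper": 0},
  {"linear": [0,0,0],"twist": 0,"gripper": 0},
])

```text
time: 49.05
tcp_pos: [0.4726, 0.2848, 0.113]
orientation: [179.9, 0.1, 0.3]
wrist_force: [-1.0, -0.4, 1.5]
finger_gap: 0.0398
```

```bash
python3 s.py
```

```text
49.05 [0.4726 0.2848 0.113 ] [1.799e+02 1.000e-01 3.000e-01] [-1.   -0.37  1.49] [-0.056  -0.0116  0.0504] 0.0398
wood top 160 left,w,h 294 60 134
-20 132 | -15 124 | -10 118 | -5 115 | 0 115 | 5 116 | 10 119 | 15 123 | 20 128 | 25 135 | 30 142 | 35 150 | 40 158 | 45 167 | 50 176 | 55 186 | 60 196 | 65 206 | 70 216 | 75 227 | 80 238 | 85 249 | 90 260 | 95 271 |
```

Call:
play_rows([
  {"linear": [0,-11,-11],"twist": 0,"gripper": 0},
  {"linear": [0,-11,-11],"twist": 0,"gripper": 0},
  {"linear": [0,-9,-12],"twist": 0,"gripper": 0},
  {"linear": [0,-9,-13],"twist": 0,"gripper": 0},
  {"linear": [0,-7,-14],"twist": 0,"gripper": 0},
  {"linear": [0,-7,-14],"twist": 0,"gripper": 0},
  {"linear": [0,-5,-14],"twist": 0,"gripper": 0},
  {"linear": [0,0,0],"twist": 0,"gripper": 0},
])

```text
time: 50.1
tcp_pos: [0.472, 0.2265, 0.0233]
orientation: [179.9, 0.1, 0.3]
wrist_force: [-0.2, -1.1, 0.9]
finger_gap: 0.0395
```

```bash
python3 s.py
```

```text
50.1 [0.472  0.2265 0.0233] [1.799e+02 1.000e-01 3.000e-01] [-0.2  -1.13  0.86] [ 0.0263 -0.025  -0.0737] 0.03948
wood top 125 left,w,h 290 72 175
-20 134 | -15 125 | -10 120 | -5 117 | 0 116 | 5 117 | 10 120 | 15 124 | 20 130 | 25 136 | 30 143 | 35 151 | 40 159 | 45 168 | 50 177 | 55 187 | 60 197 | 65 207 | 70 217 | 75 228 | 80 239 | 85 250 | 90 261 | 95 272 |
```

Call:
play_rows([
  {"linear": [0,10,0],"twist": 0,"gripper": 0},
  {"linear": [0,10,-2],"twist": 0,"gripper": 0},
  {"linear": [0,0,-5],"twist": 0,"gripper": 0},
  {"linear": [0,0,-5],"twist": 0,"gripper": 0},
  {"linear": [0,0,-3],"twist": 0,"gripper": 0},
  {"linear": [0,0,0],"twist": 0,"gripper": 0},
])

```text
time: 50.9
tcp_pos: [0.4725, 0.2469, 0.0094]
orientation: [180.0, 0.0, 0.3]
wrist_force: [-0.4, -0.3, -0.2]
finger_gap: 0.0396
```

```bash
python3 s.py|head -2
```

```text
50.9 [0.4725 0.2469 0.0094] [180.    0.    0.3] [-0.37 -0.33 -0.18] [0.0791 0.0485 0.0214] 0.03958
wood top 125 left,w,h 290 74 177
```

Call:
play_rows([
  {"linear": [0,0,0],"twist": 0,"gripper": 0.5},
  {"linear": [0,0,0],"twist": 0,"gripper": 0.6},
  {"linear": [0,0,0],"twist": 0,"gripper": 1},
  {"linear": [0,0,0],"twist": 0,"gripper": 1},
  {"linear": [0,0,20],"twist": 0,"gripper": 1},
  {"linear": [0,0,50],"twist": 0,"gripper": 1},
  {"linear": [0,0,50],"twist": 0,"gripper": 1},
  {"linear": [0,0,40],"twist": 0,"gripper": 1},
])

```text
time: 51.95
tcp_pos: [0.4729, 0.2473, 0.1722]
orientation: [-180.0, -0.1, 0.3]
wrist_force: [1.5, -0.1, -0.3]
finger_gap: 0.0852
```

Call:
play_rows([
  {"linear": [0,0,0],"twist": 0,"gripper": 1},
  {"linear": [0,0,0],"twist": 0,"gripper": 1},
  {"linear": [0,0,0],"twist": 0,"gripper": 1},
])

```text
time: 52.32
tcp_pos: [0.4721, 0.2469, 0.1681]
orientation: [179.9, 0.2, 0.3]
wrist_force: [0.0, 1.2, -0.2]
finger_gap: 0.0853
```

Run:
```python
from h import *
c=arm.get_calibration("wrist");w=arm.get_image("wrist");cv2.imwrite("pics/w11.png",w[:,:,::-1]);g=w.astype(int);o=arm.get_obs()
print(o["time"],o["tcp_pos"].round(4),o["wrist_force"].round(2),o["finger_gap"].round(4))
def big(m,n):
    k,l,st,ce=cv2.connectedComponentsWithStats(cv2.morphologyEx(m.astype(np.uint8),cv2.MORPH_OPEN,np.ones((3,3),np.uint8)))
    for i in sorted(range(1,k),key=lambda i:-st[i,4])[:3]:
        x,y,ww,h,a=st[i]
        r=cv2.minAreaRect(np.argwhere(l==i)[:,::-1].astype(np.float32));print(n,st[i],"size m",[round(float(v),3) for v in (np.linalg.norm(ray("wrist",(x,y),.018,c)-ray("wrist",(x,y+h),.018,c)),np.linalg.norm(ray("wrist",(x,y),.018,c)-ray("wrist",(x+ww,y),.018,c)))],"ctr",ray("wrist",ce[i],.018,c).round(3),"rect",np.round(r[1]),round(r[2]))
d=g.copy();m=(d.max(2)<60);m[290:]=0;m[:,:200]=0;m[:,460:]=0;big(m,"black")
m=((d[...,0]-d[...,2])>75)&(d[...,0]>110);m[330:]=0;m[:,:200]=0;m[:,460:]=0;big(m,"wood")
t0=cv2.imread("pics/top0.png");t1=arm.get_image("top")[:,:,::-1]
D=cv2.absdiff(t0,t1).max(2)
for n,(u,v) in dict(pot=(404,262),elbow=(353,272),cap=(357,235),link=(428,243),tape=(237,230),block=(183,262)).items(): print(n,"changed px",int((D[v-14:v+15,u-14:u+15]>45).sum()))
```

```text
Traceback (most recent call last):
AttributeError: 'float' object has no attribute 'round'
```

Run:
```python
from h import *
c=arm.get_calibration("wrist");g=cv2.imread("pics/w11.png")[:,:,::-1].astype(int)
def big(m,n):
    m[:,:200]=0;m[:,460:]=0
    k,l,st,ce=cv2.connectedComponentsWithStats(cv2.morphologyEx(m.astype(np.uint8),cv2.MORPH_OPEN,np.ones((3,3),np.uint8)))
    for i in sorted(range(1,k),key=lambda i:-st[i,4])[:2]:
        x,y,w,h,a=st[i];print(n,st[i],"top",ray("wrist",(ce[i][0],y),.018,c).round(3),"bottom",ray("wrist",(ce[i][0],y+h),.018,c).round(3))
m=g.max(2)<60;m[290:]=0;big(m,"black")
m=((g[...,0]-g[...,2])>75)&(g[...,0]>110);m[330:]=0;big(m,"wood")
D=cv2.absdiff(cv2.imread("pics/top0.png"),arm.get_image("top")[:,:,::-1].copy()).max(2)
for n,(u,v) in dict(pot=(404,262),elbow=(353,272),cap=(357,235),link=(428,243),tape=(237,230),block=(183,262)).items(): print(n,"changed px",int((D[v-14:v+15,u-14:u+15]>45).sum()))
```

```text
black [ 300    0   25   69 1287] top [0.464 0.398 0.018] bottom [0.464 0.355 0.018]
black [ 325    0   25   69 1133] top [0.482 0.398 0.018] bottom [0.483 0.355 0.018]
wood [ 303  275   81   55 3674] top [0.489 0.2   0.018] bottom [0.49  0.149 0.018]
wood [ 305  127   32   92 2627] top [0.471 0.316 0.018] bottom [0.471 0.247 0.018]
pot changed px 0
elbow changed px 0
cap changed px 0
link changed px 0
tape changed px 130
block changed px 0
```

```bash
python3 -c "
from workcell import arm
print(arm.job_done())"
```

```text
the job is handed in; nothing more can be done
None
```

The job is handed in at about 52 s of the 72 s allowed, with the brush lying flat on the open bench and let go. No verdict is reported.

**What I did**
- I pulled the brush out by its bristles, laid it flat off the slab, and regripped it by the knob end of the handle.
- My first two regrips failed and the brush fell back flat on the bench both times, once from about 9 cm up. The third held.
- The gripper can't tilt, so I hooked the bristle end just under the sleeve's mouth and levered the brush upright there.
- I touched the pot floor three times. My check then put the grasp at x ≈ -50 mm, right on the allowed limit. I slid the knob about 10 mm deeper, to about -40 mm, while pressing on the floor, and made three more touches with the brush drawn up about 52 mm before each.
- I then laid the brush down by pivoting it on its tip, and released it.

**Last checks**
- **Force:** readings during the touches put the press at about 3–10 N. The slide peaked at about 14 N, against the 35 N limit.
- **Pot:** it was still at (0.463, -0.353), unmoved to within about 2 mm.
- **Brush:** the handle and bristle positions match a brush lying flat, with its origin about 0.24 m from the holder.
- **Bystanders:** the top view shows no change at the pot, elbow, cap, link or block.
- **Disagreement:** the tape's patch in the top view changed by 130 pixels. I think this is the arm or its shadow, since nothing went near the tape, but I did not confirm it.

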